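Level the crepe plate with its foot and hold the spirit level on it

ROBOT

A 6-joint arm with a two-finger parallel gripper is mounted at the origin on the work surface. World frame = base frame: x ahead of the robot, y to its left, z up, the work surface at z = 0. Lengths are in m, angles in rad, forces in N, time in s.
With the tool pointing down it reaches from about 0.4 to 0.825 m from the base axis. Payload 7 kg.
Tool frame: the origin (TCP) lies on the centre line of the jaws, within the pads' length; the fingertips stand 22 mm ahead of it and the grasp point (between the pads) lies 3 mm ahead of it (arm.tcp_to_tips is the distance from the TCP to the fingertips, in m); z points along the fingers, y is the line along which they close (so a half turn about z gives the same grasp; the last joint's range is limited). The gripper opens to 88 mm and grips with 3 to 60 N. Pads are 19 mm wide; open, the fingers measure 130 mm over their backs; the gripper's body (78 mm by 193 mm) begins 47 mm behind the grasp point.
Start: joints at [-0.954, 0.359, 0.012, 0, -1.224, -0.288], TCP at [0.218, -0.639, 0.227] pointing down, gripper open.
Joint ranges: [-3.07, 3.07], [-1.43, 2.12], [-1.02, 1.25], [-3.03, 1.67], [-3.05, -0], [-3.03, 3.03]. Speed limits (rad/s): [2.39, 2.39, 3.01, 3.14, 3.14, 3.14].

INTERFACE

Orientations are given as [roll, pitch, yaw] about the fixed x, y, z axes, in that order (R = Rz(yaw) Ry(pitch) Rx(roll)).
In Python, from station import arm gives the robot as it stands.
- The arm moves only by the tool jog_arm, never from a script. Its argument "targets" is a list of rows, each an object of numbers: "dx", "dy", "dz": the shift along the tool's x, y, z in mm; "rx", "ry", "rz": the turn, a rotation vector about the tool's x, y, z in rad; "gripper": the closure, from 0 (fully open) to 1 (shut). In form: [{"dx": .., "dy": .., "dz": .., "rx": .., "ry": .., "rz": .., "gripper": ..}, ...]. A call has exactly 8 rows; each row is the pose to reach, as a shift and turn from the pose commanded when the call began, along the tool's axes at that moment; what a row does not reach only later rows make up. A row lasts 1/12 s, in which the tool goes at most 41.7 mm and 7.16 degrees, less where a joint would pass 70% of its speed; a pose out of reach is approached as far as the arm can. A call with a gripper value outside its range is refused whole. The fingers move at their own pace and stop on an object; "force" is the grip in N (left out, the last holds). Time passes only in rows, so rows that repeat a pose let the fingers close, or fill a call up. It gives the time, the measured TCP pose, the force, the opening and the grip force at its end, in the units of the state.
- arm.get_state(): the state, without advancing time (a new reading comes with each control period).
- arm.grab_frame(name): name is "scene" or "top" or "wrist"; returns a dict with "frame" (420x560x3 uint8, red, green, blue), "z_map" (420x560 float32, m along the optical axis (not along the pixel's ray), 0 where there is no reading), "fx", "fy", "cx", "cy" (pixels), "view" (4x4, takes a point from world to camera coordinates). Camera axes: x right, y down, z forward; pixel columns grow to the right and rows downward; lengths in m; the calibration is good to about 2 mm. A picture is of the moment at which its call begins.
- arm.job_done(): hands the job in; it is judged then, once.
The state is a dict: "t": time; "q": joint angles; "qd": joint speeds; "joint_efforts": joint torques, N m; "eef_pos": TCP position; "ee_rot": TCP orientation; "force": force on the tool from outside, world axes, zero at the start; "moment": the same for the moment, N m; "width": finger opening in m; "gripper_force": force on a finger pad.
Only numpy, scipy, OpenCV 4.12 (cv2) and the standard library are available. Lean on these libraries where they do the work, as an engineer would, in place of code of your own. Each camera call takes 0.05 s, during which the arm holds its last target. There are 200 camera calls.

TASK

The crepe plate is low on the side of its adjustable foot. Pick the spirit level up from the worktop, stand it on its base on the middle of the plate with its length in line with the foot's knob and let it go, then turn the knob until the bubble sits between the two black lines. Let go of the knob, press the level down on the plate with the fingers, firmly but not hard, and finish like that: the program ends while still pressing it there with the bubble between the lines. Leave the bottle, jar, mug and spatula alone.

Things in the scene. Friction and masses are not known exactly. Their poses are not given: they have to be found in the camera images.
- stand: The rubber feet of the crepe plate, fixed on the worktop. Origin: on the worktop under the middle of the plate. Its -x axis points from the middle towards the adjustable foot (235 mm away); z up. The two fixed feet stand 200 mm from the middle, 100 mm to the +x side and 173 mm to either y side.
- plate: The crepe maker, cold: round black cast iron plate (350 mm across, flat, top 130 mm above the worktop) on a steel drum (310 mm across) with three legs. It tips, by less than half a degree here, about the line through its two fixed feet as the adjustable foot is screwed. Origin: on that line, 15 mm above the worktop, 100 mm from the middle; axes like the stand's.
- plate_mid (a point): The middle of the plate's top face, 130 mm above the worktop; its axes are the plate's: -x towards the adjustable foot, z up. The level is to stand here, its x axis along this x axis (either way round).
- foot: The adjustable foot: upright M16 screw topped by a black fluted hand knob (40 mm across, red cap) 40 mm clear of the plate's edge. Origin: on its axis at the worktop. Turns stiffly (0.12 N m), stays where left, keeps its height. Turned CLOCKWISE seen from above it RAISES this side of the plate, 2 mm a full turn; level lies 1.4 to 3.5 rad clockwise from the start.
- knob (a point): Centre of the foot's knob, on its axis, 118 mm above the worktop: grip here, across any diameter. The knob spans 104 to 132 mm above the worktop; below it is a steel lug 42 mm across, top at 78 mm.
- level: Loose spirit level: red, 200 mm long (x), 24 wide (y), 40 tall (z), black ends, 0.38 kg, upright on its flat base. Origin: centre of the underside. Yellow-green vial along x in the middle (top at 38 mm) between cheeks 24 mm apart over all, 32 mm tall; the solid ends (33 to 100 mm either side of the middle) are 40 mm tall. Grip it across its width in the middle; press on the top of a solid end.
- bubble (a joint): Place of the pale bubble (18 mm long) along the level's x axis from the vial's middle, m, -0.017 to 0.017. It goes to the higher end, settling in about 1.5 s: 4 mm for each 1 mm per m of slope, so on the plate in line with the foot about 3.8 mm per rad of knob. The black lines are 11.5 mm either side of the middle: bubble between them from -0.0025 to 0.0025.
- oil: Green glass oil bottle with yellow cap, 64 mm across, 240 mm tall; origin under its centre. Bystander.
- sugar: White jar with lid, 80 mm across, 110 mm tall; origin under its centre. Bystander.
- mug: White mug, 80 mm across, 88 mm tall; origin under its centre. Bystander.
- spatula: Spatula with wooden handle, 280 mm long, lying along its x axis. Bystander.
There are look-alikes about, which are no part of the job. Leave any turquoise look-alike of the level alone.

How it is judged:
By the outcome, as a careful person would: the job done as asked, in the order asked, and still so for the second after the job is handed in, while the arm keeps its last pose, push and grip.
It also fails if it takes over 72 s, if anything falls off the work surface, if the arm or the gripper's body presses on something with over 40 N, if the wrist force passes 120 N, or if a joint passes its speed limit or range.

## Working session

There is one attempt and no reset: what is moved stays moved. The work goes in short steps, Python scripts to look and compute and a tool call to move; the robot and the scene stay as the last step left them, time stands still between calls to the robot, and variables do not carry over. Pictures are saved under pics/ and viewed, at most 13 in all, crops included, and the job is handed in when it is done.

Besides the shell and the picture viewer there is one more tool, called after "Call:" as name(argument=value, ...) on one line, values as JSON. jog_arm: Moves the arm, as the interface text tells. Its arguments: {"type":"object","properties":{"targets":{"type":"array","items":{"type":"object","properties":{"dx":{"type":"number"},"dy":{"type":"number"},"dz":{"type":"number"},"rx":{"type":"number"},"ry":{"type":"number"},"rz":{"type":"number"},"gripper":{"type":"number"}}}},"force":{"type":"number"}},"required":["targets"]}

```bash
ls; mkdir -p pics
python3 - <<'E'
from station import arm
import cv2,numpy as np
a=arm.grab_frame("scene");b=arm.grab_frame("top")
np.savez("f0.npz",s=a["frame"],t=b["frame"],sz=a["z_map"],tz=b["z_map"],sv=a["view"],tv=b["view"],k=[a["fx"],a["fy"],a["cx"],a["cy"],b["fx"],b["fy"],b["cx"],b["cy"]])
cv2.imwrite("pics/s0.png",a["frame"][:,:,::-1]);cv2.imwrite("pics/t0.png",b["frame"][:,:,::-1])
s=arm.get_state();print({k:np.round(v,3) for k,v in s.items()})
E
```

```text
pics
{'t': np.float64(0.1), 'q': array([-0.954,  0.359,  0.011, -0.   , -1.224, -0.288]), 'qd': array([ 0.001, -0.002,  0.002,  0.004,  0.   ,  0.001]), 'joint_efforts': array([-4.0000e-03, -5.8416e+01,  2.9375e+01,  7.0160e+00,  1.0000e-02,
       -0.0000e+00]), 'eef_pos': array([ 0.218, -0.638,  0.226]), 'ee_rot': array([ 3.14 , -0.   , -2.813]), 'force': array([ 0.217,  0.625, -0.217]), 'moment': array([-0.027,  0.081, -0.021]), 'gripper_force': np.float64(0.0), 'width': np.float64(0.088)}
```

View pics/t0.png

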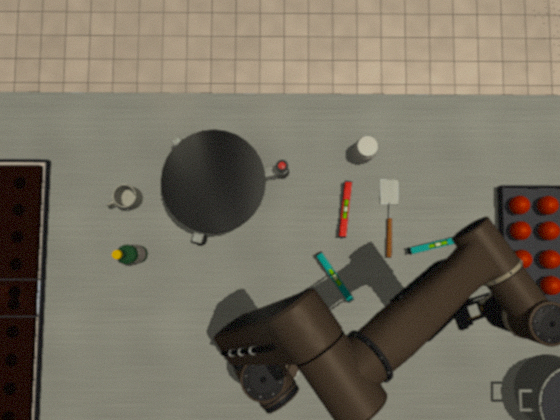

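View pics/s0.png

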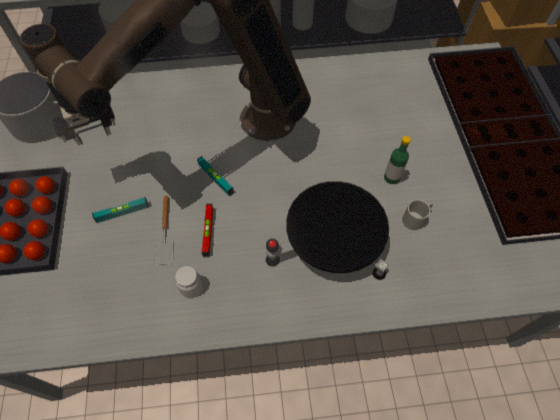

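The top view shows the plate at about (213,183), the red knob cap at (282,167) and the red level at (345,209). The jar is at (367,147), the spatula at (389,215), and the two turquoise look-alikes at (333,277) and (430,245). Next I'll turn these into world positions.

```bash
cat > h.py <<'E'
import numpy as np,cv2
def ray(K,V,px,z):
    px=np.atleast_2d(px).astype(float);R=V[:3,:3];c=-R.T@V[:3,3]
    d=np.c_[(px[:,0]-K[2])/K[0],(px[:,1]-K[3])/K[1],np.ones(len(px))]@R
    return c+d*((z-c[2])/d[:,2])[:,None]
def red(f,box=None):
    h=cv2.cvtColor(f,cv2.COLOR_RGB2HSV);m=(((h[...,0]<8)|(h[...,0]>172))&(h[...,1]>150)&(h[...,2]>80)).astype(np.uint8)
    if box: x0,y0,x1,y1=box;k=np.zeros_like(m);k[y0:y1,x0:x1]=1;m=m*k
    return m
E
python3 - <<'E'
from h import *
d=np.load("f0.npz");f=d["t"];K=d["k"][4:];V=d["tv"]
def pts(m): y,x=np.nonzero(m);return np.c_[x,y]
print("cam",-V[:3,:3].T@V[:3,3])
p=pts(red(f,(265,155,300,185)));print("cap",len(p),ray(K,V,p.mean(0),.132))
p=pts(red(f,(325,170,365,245)));r=cv2.minAreaRect(p.astype(np.float32));b=ray(K,V,cv2.boxPoints(r),.04)
print("level",r,b[:,:2].round(4),b.mean(0))
g=cv2.cvtColor(f,cv2.COLOR_RGB2GRAY);m=np.zeros_like(g);m[120:245,155:275]=(g[120:245,155:275]<75)
m=cv2.morphologyEx(m,cv2.MORPH_OPEN,np.ones((15,15)))
w=ray(K,V,pts(m),.13);print("plate",w.mean(0),2*np.sqrt(len(w)/len(w)*((w-w.mean(0))**2).sum(1).mean()*2))
c,_=cv2.findContours(m,0,2);c=max(c,key=len)[:,0];print(cv2.minEnclosingCircle(ray(K,V,c,.13)[:,:2].astype(np.float32)))
K=d["k"][:4];V=d["sv"];f=d["s"]
p=pts(red(f,(260,235,290,255)));print("cap s",len(p),ray(K,V,p.mean(0),.132))
p=pts(red(f,(195,195,222,262)));r=cv2.minAreaRect(p.astype(np.float32));b=ray(K,V,cv2.boxPoints(r),.03);print("level s",b.mean(0))
z=d["sz"][p[:,1],p[:,0]];print(np.median(z))
E
```

```text
cam [ 0.37142581 -0.05596346  1.73375135]
cap 39 [[ 0.66025234 -0.05098002  0.132     ]]
level ((344.4512023925781, 208.93902587890625), (7.50934362411499, 54.7740364074707), 6.34019136428833) [[ 0.4272 -0.2485]
 [ 0.6186 -0.2707]
 [ 0.6158 -0.297 ]
 [ 0.4245 -0.2745]] [ 0.52153858 -0.27269027  0.04      ]
plate [0.60016365 0.179312   0.13      ] 0.3490005748833282
((0.6004701256752014, 0.18134357035160065), 0.1789921522140503)
cap s 39 [[ 0.65779172 -0.05148599  0.132     ]]
level s [ 0.51678445 -0.27595942  0.03      ]
1.6467075
```

Call:
jog_arm(targets=[{"dx": -40,"dy": 25,"rz": 0.06},{"dx": -80,"dy": 50,"rz": 0.12},{"dx": -115,"dy": 70,"rz": 0.18},{"dx": -150,"dy": 92,"rz": 0.24},{"dx": -185,"dy": 114,"rz": 0.3},{"dx": -220,"dy": 135,"rz": 0.36},{"dx": -255,"dy": 156,"rz": 0.42},{"dx": -285,"dy": 175,"rz": 0.444}])

```text
invalid input at $.targets[0]: expected keys dx, dy, dz, rx, ry, rz, gripper
```

```bash
cat >> h.py <<'E'
def go(arm,x,y,z,yaw=None):
    s=arm.get_state();p=s["eef_pos"];c=s["ee_rot"][2];d=np.array([x,y,z])-p
    X=np.array([np.cos(c),np.sin(c)]);Y=np.array([np.sin(c),-np.cos(c)])
    rz=0 if yaw is None else -(yaw-c)
    print("t %.2f"%s["t"],"pose",p.round(4),s["ee_rot"].round(3),"q",s["q"].round(2),"w %.4f gf %.1f"%(s["width"],s["gripper_force"]),"F",s["force"].round(1))
    print("-> dx %.1f dy %.1f dz %.1f mm rz %.3f (mod pi %.3f)"%(1e3*d[:2]@X,1e3*d[:2]@Y,-1e3*d[2],rz,(rz+np.pi/2)%np.pi-np.pi/2))
E
python3 - <<'E'
from station import arm
from h import *
go(arm,.520,-.274,.2,3.026)
E
```

```text
t 0.10 pose [ 0.2178 -0.6384  0.2261] [ 3.14  -0.    -2.813] q [-0.95  0.36  0.01 -0.   -1.22 -0.29] w 0.0878 gf 0.0 F [ 0.2  0.6 -0.2]
-> dx -403.7 dy 247.3 dz 26.1 mm rz -5.839 (mod pi 0.444)
```

Call:
jog_arm(targets=[{"dx": -35,"dy": 21,"dz": 0,"rx": 0,"ry": 0,"rz": 0.06,"gripper": 0},{"dx": -70,"dy": 43,"dz": 0,"rx": 0,"ry": 0,"rz": 0.12,"gripper": 0},{"dx": -105,"dy": 64,"dz": 0,"rx": 0,"ry": 0,"rz": 0.18,"gripper": 0},{"dx": -140,"dy": 86,"dz": 0,"rx": 0,"ry": 0,"rz": 0.24,"gripper": 0},{"dx": -175,"dy": 107,"dz": 0,"rx": 0,"ry": 0,"rz": 0.3,"gripper": 0},{"dx": -210,"dy": 129,"dz": 0,"rx": 0,"ry": 0,"rz": 0.36,"gripper": 0},{"dx": -245,"dy": 150,"dz": 0,"rx": 0,"ry": 0,"rz": 0.42,"gripper": 0},{"dx": -280,"dy": 172,"dz": 0,"rx": 0,"ry": 0,"rz": 0.444,"gripper": 0}])

```text
t: 0.77
eef_pos: [0.4282, -0.3838, 0.2268]
ee_rot: [3.141, -0.0, 3.023]
force: [0.4, -1.0, -0.1]
width: 0.0873
gripper_force: 0.0
```

Run:
```python
from station import arm
from h import *
go(arm,.520,-.274,.2,3.026)
```

```text
t 0.77 pose [ 0.4282 -0.3838  0.2268] [ 3.141 -0.     3.023] q [-0.39  0.2  -0.21 -0.   -1.16 -1.3 ] w 0.0873 gf 0.0 F [ 0.4 -1.  -0.1]
-> dx -78.2 dy 119.9 dz 26.8 mm rz -0.003 (mod pi -0.003)
```

Call:
jog_arm(targets=[{"dx": -18,"dy": 28,"dz": 6,"rx": 0,"ry": 0,"rz": 0,"gripper": 0},{"dx": -36,"dy": 56,"dz": 12,"rx": 0,"ry": 0,"rz": 0,"gripper": 0},{"dx": -54,"dy": 84,"dz": 18,"rx": 0,"ry": 0,"rz": 0,"gripper": 0},{"dx": -70,"dy": 108,"dz": 24,"rx": 0,"ry": 0,"rz": 0,"gripper": 0},{"dx": -78,"dy": 120,"dz": 27,"rx": 0,"ry": 0,"rz": 0,"gripper": 0},{"dx": -78,"dy": 120,"dz": 27,"rx": 0,"ry": 0,"rz": 0,"gripper": 0},{"dx": -78,"dy": 120,"dz": 27,"rx": 0,"ry": 0,"rz": 0,"gripper": 0},{"dx": -78,"dy": 120,"dz": 27,"rx": 0,"ry": 0,"rz": 0,"gripper": 0}])

```text
t: 1.43
eef_pos: [0.5183, -0.2758, 0.1999]
ee_rot: [-3.141, -0.0, 3.026]
force: [0.4, -1.1, 0.4]
width: 0.0875
gripper_force: 0.0
```

```bash
cat >> h.py <<'E'
def cam(arm,n,name):
    a=arm.grab_frame(n);f=a["frame"];cv2.imwrite("pics/%s.png"%name,f[:,:,::-1])
    K=[a[k] for k in("fx","fy","cx","cy")];np.savez(name+".npz",f=f,K=K,V=a["view"],z=a["z_map"]);return f,K,a["view"]
E
python3 - <<'E'
from station import arm
from h import *
f,K,V=cam(arm,"wrist","w1")
m=red(f);n,l,st,ce=cv2.connectedComponentsWithStats(cv2.morphologyEx(m,3,np.ones((25,25))));print(st[1:],V.round(3),K)
y,x=np.nonzero(m*(l==1+np.argmax(st[1:,4])))
r=cv2.minAreaRect(np.c_[x,y].astype(np.float32));b=ray(K,V,cv2.boxPoints(r),.04);print(r,b.round(4),b.mean(0))
go(arm,*b.mean(0)[:2],.028,3.026)
E
```

```text
[[ 268   76   29  214 5644]] [[ 0.115  0.993 -0.     0.214]
 [ 0.948 -0.11   0.298 -0.551]
 [ 0.296 -0.035 -0.954  0.201]
 [ 0.     0.     0.     1.   ]] [373.08118768590487, 373.08118768590487, 280.6138534195425, 206.50516832786684]
((282.0, 182.5), (213.0, 28.0), 90.0) [[ 0.4264 -0.2754  0.04  ]
 [ 0.429  -0.2531  0.04  ]
 [ 0.6199 -0.2729  0.04  ]
 [ 0.6169 -0.2994  0.04  ]] [ 0.52303176 -0.27517458  0.04      ]
t 1.48 pose [ 0.5181 -0.2761  0.2001] [-3.142 -0.     3.026] q [-0.16  0.23 -0.23  0.   -1.11 -1.53] w 0.0880 gf 0.0 F [-0.1 -0.2  0.4]
-> dx -4.8 dy 1.5 dz 172.1 mm rz -0.000 (mod pi -0.000)
```

View pics/w1.png

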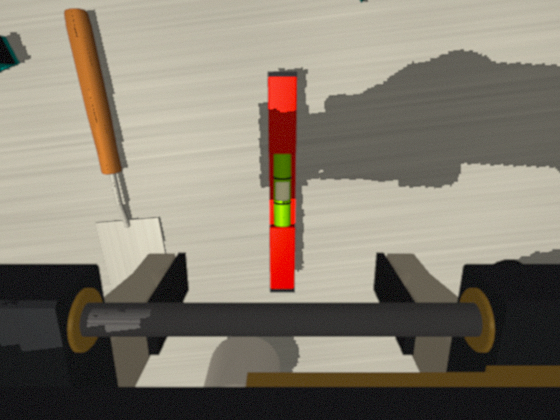

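The wrist view shows the red level upright in the image, spanning rows 73–292 at column 282 and centred between the open fingers. The spatula is clear to the left. I'll go down and grip.

Call:
jog_arm(targets=[{"dx": -2,"dy": 1,"dz": 35,"rx": 0,"ry": 0,"rz": 0,"gripper": 0},{"dx": -4,"dy": 1.5,"dz": 70,"rx": 0,"ry": 0,"rz": 0,"gripper": 0},{"dx": -4,"dy": 1.5,"dz": 105,"rx": 0,"ry": 0,"rz": 0,"gripper": 0},{"dx": -4,"dy": 1.5,"dz": 138,"rx": 0,"ry": 0,"rz": 0,"gripper": 0},{"dx": -4,"dy": 1.5,"dz": 160,"rx": 0,"ry": 0,"rz": 0,"gripper": 0},{"dx": -4,"dy": 1.5,"dz": 171,"rx": 0,"ry": 0,"rz": 0,"gripper": 0},{"dx": -4,"dy": 1.5,"dz": 171,"rx": 0,"ry": 0,"rz": 0,"gripper": 0.6},{"dx": -4,"dy": 1.5,"dz": 171,"rx": 0,"ry": 0,"rz": 0,"gripper": 1}], force=25)

```text
t: 2.15
eef_pos: [0.5229, -0.2752, 0.0295]
ee_rot: [-3.141, 0.0, 3.026]
force: [-0.7, 0.2, 1.0]
width: 0.0797
gripper_force: 0.0
```

Call:
jog_arm(targets=[{"dx": 0,"dy": 0,"dz": 0,"rx": 0,"ry": 0,"rz": 0,"gripper": 1},{"dx": 0,"dy": 0,"dz": 0,"rx": 0,"ry": 0,"rz": 0,"gripper": 1},{"dx": 0,"dy": 0,"dz": 0,"rx": 0,"ry": 0,"rz": 0,"gripper": 1},{"dx": 0,"dy": 0,"dz": 0,"rx": 0,"ry": 0,"rz": 0,"gripper": 1},{"dx": 0,"dy": 0,"dz": 0,"rx": 0,"ry": 0,"rz": 0,"gripper": 1},{"dx": 0,"dy": 0,"dz": 0,"rx": 0,"ry": 0,"rz": 0,"gripper": 1},{"dx": 0,"dy": 0,"dz": 0,"rx": 0,"ry": 0,"rz": 0,"gripper": 1},{"dx": 0,"dy": 0,"dz": 0,"rx": 0,"ry": 0,"rz": 0,"gripper": 1}])

```text
t: 2.82
eef_pos: [0.5228, -0.2743, 0.029]
ee_rot: [-3.142, 0.0, 3.026]
force: [0.0, -0.6, -0.4]
width: 0.0267
gripper_force: 0.0
```

Call:
jog_arm(targets=[{"dx": 0,"dy": 0,"dz": 0,"rx": 0,"ry": 0,"rz": 0,"gripper": 1},{"dx": 0,"dy": 0,"dz": 0,"rx": 0,"ry": 0,"rz": 0,"gripper": 1},{"dx": 0,"dy": 0,"dz": 0,"rx": 0,"ry": 0,"rz": 0,"gripper": 1},{"dx": 0,"dy": 0,"dz": -25,"rx": 0,"ry": 0,"rz": 0,"gripper": 1},{"dx": 0,"dy": 0,"dz": -60,"rx": 0,"ry": 0,"rz": 0,"gripper": 1},{"dx": 0,"dy": 0,"dz": -100,"rx": 0,"ry": 0,"rz": 0,"gripper": 1},{"dx": 0,"dy": 0,"dz": -140,"rx": 0,"ry": 0,"rz": 0,"gripper": 1},{"dx": 0,"dy": 0,"dz": -180,"rx": 0,"ry": 0,"rz": 0,"gripper": 1}])

```text
t: 3.48
eef_pos: [0.5218, -0.2738, 0.2098]
ee_rot: [3.141, -0.002, 3.026]
force: [2.0, -0.2, -4.1]
width: 0.0235
gripper_force: 25.0
```

Run:
```python
from station import arm
from h import *
go(arm,.600,.180,.215,-1.318)
```

```text
t 3.48 pose [ 0.5218 -0.2738  0.2098] [ 3.141e+00 -2.000e-03  3.026e+00] q [-0.15  0.23 -0.21 -0.   -1.13 -1.53] w 0.0235 gf 25.0 F [ 2.  -0.2 -4.1]
-> dx -25.4 dy 459.8 dz -5.2 mm rz 4.344 (mod pi 1.203)
```

Call:
jog_arm(targets=[{"dx": -1,"dy": 20,"dz": -3,"rx": 0,"ry": 0,"rz": -0.07,"gripper": 1},{"dx": -3,"dy": 50,"dz": -5,"rx": 0,"ry": 0,"rz": -0.18,"gripper": 1},{"dx": -5,"dy": 80,"dz": -5,"rx": 0,"ry": 0,"rz": -0.3,"gripper": 1},{"dx": -7,"dy": 112,"dz": -5,"rx": 0,"ry": 0,"rz": -0.42,"gripper": 1},{"dx": -8,"dy": 144,"dz": -5,"rx": 0,"ry": 0,"rz": -0.54,"gripper": 1},{"dx": -10,"dy": 176,"dz": -5,"rx": 0,"ry": 0,"rz": -0.66,"gripper": 1},{"dx": -12,"dy": 208,"dz": -5,"rx": 0,"ry": 0,"rz": -0.78,"gripper": 1},{"dx": -13,"dy": 240,"dz": -5,"rx": 0,"ry": 0,"rz": -0.9,"gripper": 1}])

```text
t: 4.15
eef_pos: [0.5626, -0.0357, 0.2131]
ee_rot: [3.14, -0.001, -2.351]
force: [0.3, -0.0, -4.4]
width: 0.0232
gripper_force: 25.0
```

Run:
```python
from station import arm
from h import *
go(arm,.600,.180,.215,-1.318)
```

```text
t 4.15 pose [ 0.5626 -0.0357  0.2131] [ 3.140e+00 -1.000e-03 -2.351e+00] q [ 0.28  0.19 -0.26 -0.   -1.13 -1.06] w 0.0232 gf 25.0 F [ 0.3 -0.  -4.4]
-> dx -179.6 dy 125.2 dz -1.9 mm rz -1.033 (mod pi -1.033)
```

Call:
jog_arm(targets=[{"dx": -25,"dy": 17,"dz": -2,"rx": 0,"ry": 0,"rz": -0.12,"gripper": 1},{"dx": -50,"dy": 35,"dz": -2,"rx": 0,"ry": 0,"rz": -0.24,"gripper": 1},{"dx": -75,"dy": 52,"dz": -2,"rx": 0,"ry": 0,"rz": -0.36,"gripper": 1},{"dx": -100,"dy": 70,"dz": -2,"rx": 0,"ry": 0,"rz": -0.48,"gripper": 1},{"dx": -125,"dy": 87,"dz": -2,"rx": 0,"ry": 0,"rz": -0.6,"gripper": 1},{"dx": -150,"dy": 105,"dz": -2,"rx": 0,"ry": 0,"rz": -0.72,"gripper": 1},{"dx": -170,"dy": 118,"dz": -2,"rx": 0,"ry": 0,"rz": -0.84,"gripper": 1},{"dx": -180,"dy": 125,"dz": -2,"rx": 0,"ry": 0,"rz": -0.95,"gripper": 1}])

```text
t: 4.82
eef_pos: [0.6019, 0.181, 0.2145]
ee_rot: [3.14, 0.0, -1.399]
force: [0.7, -0.3, -3.9]
width: 0.0232
gripper_force: 25.0
```

Run:
```python
from station import arm
from h import *
f,K,V=cam(arm,"wrist","w2")
m=red(f);y,x=np.nonzero(m)
n,l,st,ce=cv2.connectedComponentsWithStats(m)
for i in range(1,n):
    if st[i,4]>60: print(st[i],ray(K,V,ce[i],.14 if st[i,4]<1500 else .22))
go(arm,.600,.180,.17,-1.318)
```

```text
[  249    47    65   256 11943] [[0.61245608 0.12227629 0.22      ]]
[ 256  337   51   35 1550] [[0.59513652 0.22223737 0.22      ]]
t 4.87 pose [0.6023 0.182  0.2143] [ 3.14   0.    -1.391] q [ 0.6   0.29 -0.11 -0.   -1.17 -0.42] w 0.0233 gf 25.0 F [ 1.6  0.8 -4. ]
-> dx 1.6 dy 2.6 dz 44.3 mm rz -0.073 (mod pi -0.073)
```

View pics/w2.png

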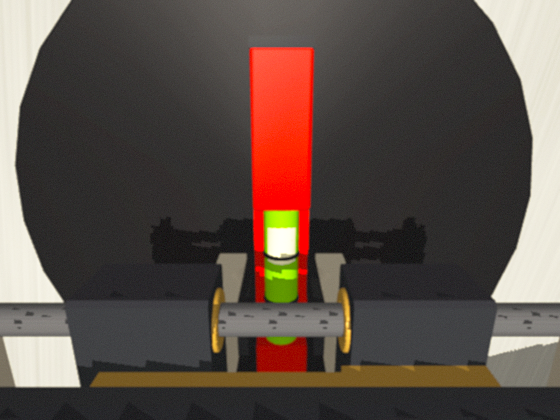

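The plate's edges lie at columns 15 and 532. The level spans rows 47–372 at column 282, with its far end pointing away from the knob, and the bubble is at about (282,240). The level is over the plate's middle within a few mm once the small yaw is corrected. I'll lower it.

Call:
jog_arm(targets=[{"dx": 1,"dy": 2,"dz": 10,"rx": 0,"ry": 0,"rz": -0.04,"gripper": 1},{"dx": 1.5,"dy": 2.5,"dz": 22,"rx": 0,"ry": 0,"rz": -0.08,"gripper": 1},{"dx": 1.5,"dy": 2.5,"dz": 34,"rx": 0,"ry": 0,"rz": -0.08,"gripper": 1},{"dx": 1.5,"dy": 2.5,"dz": 44,"rx": 0,"ry": 0,"rz": -0.08,"gripper": 1},{"dx": 1.5,"dy": 2.5,"dz": 50,"rx": 0,"ry": 0,"rz": -0.08,"gripper": 1},{"dx": 1.5,"dy": 2.5,"dz": 52,"rx": 0,"ry": 0,"rz": -0.08,"gripper": 1},{"dx": 1.5,"dy": 2.5,"dz": 52,"rx": 0,"ry": 0,"rz": -0.08,"gripper": 1},{"dx": 1.5,"dy": 2.5,"dz": 52,"rx": 0,"ry": 0,"rz": -0.08,"gripper": 1}])

```text
t: 5.53
eef_pos: [0.6004, 0.1763, 0.1643]
ee_rot: [-3.141, -0.0, -1.327]
force: [-0.1, -0.5, -3.3]
width: 0.0234
gripper_force: 25.0
```

Run:
```python
from station import arm
from h import *
go(arm,.600,.180,.158,-1.318)
```

```text
t 5.53 pose [0.6004 0.1763 0.1643] [-3.141 -0.    -1.327] q [ 0.6   0.32 -0.19  0.   -1.06 -0.35] w 0.0234 gf 25.0 F [-0.1 -0.5 -3.3]
-> dx -3.7 dy -0.5 dz 6.3 mm rz -0.009 (mod pi -0.009)
```

Call:
jog_arm(targets=[{"dx": -3,"dy": 0,"dz": 1,"rx": 0,"ry": 0,"rz": -0.005,"gripper": 1},{"dx": -3,"dy": 0,"dz": 2,"rx": 0,"ry": 0,"rz": -0.005,"gripper": 1},{"dx": -3,"dy": 0,"dz": 3,"rx": 0,"ry": 0,"rz": -0.005,"gripper": 1},{"dx": -3,"dy": 0,"dz": 4,"rx": 0,"ry": 0,"rz": -0.005,"gripper": 1},{"dx": -3,"dy": 0,"dz": 5,"rx": 0,"ry": 0,"rz": -0.005,"gripper": 1},{"dx": -3,"dy": 0,"dz": 5,"rx": 0,"ry": 0,"rz": -0.005,"gripper": 1},{"dx": -3,"dy": 0,"dz": 5,"rx": 0,"ry": 0,"rz": -0.005,"gripper": 1},{"dx": -3,"dy": 0,"dz": 5,"rx": 0,"ry": 0,"rz": -0.005,"gripper": 1}])

```text
t: 6.2
eef_pos: [0.5994, 0.1792, 0.159]
ee_rot: [3.142, 0.0, -1.322]
force: [-0.5, -0.2, -2.4]
width: 0.0236
gripper_force: 25.0
```

Call:
jog_arm(targets=[{"dx": 0,"dy": 0,"dz": 0.4,"rx": 0,"ry": 0,"rz": 0,"gripper": 1},{"dx": 0,"dy": 0,"dz": 0.8,"rx": 0,"ry": 0,"rz": 0,"gripper": 1},{"dx": 0,"dy": 0,"dz": 0.8,"rx": 0,"ry": 0,"rz": 0,"gripper": 1},{"dx": 0,"dy": 0,"dz": 0.8,"rx": 0,"ry": 0,"rz": 0,"gripper": 0.6},{"dx": 0,"dy": 0,"dz": 0.8,"rx": 0,"ry": 0,"rz": 0,"gripper": 0.4},{"dx": 0,"dy": 0,"dz": 0.8,"rx": 0,"ry": 0,"rz": 0,"gripper": 0.4},{"dx": 0,"dy": 0,"dz": 0.8,"rx": 0,"ry": 0,"rz": 0,"gripper": 0.4},{"dx": 0,"dy": 0,"dz": 0.8,"rx": 0,"ry": 0,"rz": 0,"gripper": 0.4}])

```text
t: 6.87
eef_pos: [0.5995, 0.1793, 0.1582]
ee_rot: [-3.141, 0.0, -1.322]
force: [-0.3, 0.8, -0.2]
width: 0.0498
gripper_force: 0.0
```

Call:
jog_arm(targets=[{"dx": 0,"dy": 0,"dz": -5,"rx": 0,"ry": 0,"rz": 0,"gripper": 0.4},{"dx": 0,"dy": 0,"dz": -15,"rx": 0,"ry": 0,"rz": 0,"gripper": 0.4},{"dx": 10,"dy": 0,"dz": -40,"rx": 0,"ry": 0,"rz": 0,"gripper": 0.4},{"dx": 40,"dy": 0,"dz": -70,"rx": 0,"ry": 0,"rz": 0,"gripper": 0.4},{"dx": 70,"dy": 0,"dz": -75,"rx": 0,"ry": 0,"rz": 0,"gripper": 0.4},{"dx": 100,"dy": 0,"dz": -75,"rx": 0,"ry": 0,"rz": 0,"gripper": 0.4},{"dx": 120,"dy": 0,"dz": -75,"rx": 0,"ry": 0,"rz": 0,"gripper": 0.4},{"dx": 120,"dy": 0,"dz": -75,"rx": 0,"ry": 0,"rz": 0,"gripper": 0.4}])

```text
t: 7.53
eef_pos: [0.6297, 0.0597, 0.2346]
ee_rot: [-3.14, -0.0, -1.325]
force: [0.1, 0.3, -0.6]
width: 0.0525
gripper_force: 0.0
```

Run:
```python
from station import arm
from h import *
f,K,V=cam(arm,"wrist","w3")
m=red(f);n,l,st,ce=cv2.connectedComponentsWithStats(cv2.morphologyEx(m,3,np.ones((41,41))))
for i in range(1,n):
    if st[i,4]>60: print(st[i],ray(K,V,ce[i],.17))
i=1+np.argmax(st[1:,4]);y,x=np.nonzero(m*(l==i));r=cv2.minAreaRect(np.c_[x,y].astype(np.float32));b=ray(K,V,cv2.boxPoints(r),.17);print(r,b.round(4),b.mean(0))
go(arm,.659,-.0512,.20,1.1)
```

```text
[ 260    0   39   57 1787] [[ 0.65872805 -0.04988768  0.17      ]]
[ 262  263   37  109 3837] [[0.61454653 0.1240212  0.17      ]]
((280.0, 317.0), (108.0, 36.0), 90.0) [[0.6356 0.0884 0.17  ]
 [0.6128 0.0826 0.17  ]
 [0.5908 0.1653 0.17  ]
 [0.616  0.1716 0.17  ]] [0.61380963 0.1269834  0.17      ]
t 7.58 pose [0.6294 0.0611 0.2343] [-3.14  -0.    -1.324] q [ 0.41  0.28 -0.08  0.   -1.21 -0.16] w 0.0529 gf 0.0 F [-0.1 -0.8  0.4]
-> dx 116.1 dy -1.3 dz 34.3 mm rz -2.424 (mod pi 0.717)
```

View pics/w3.png

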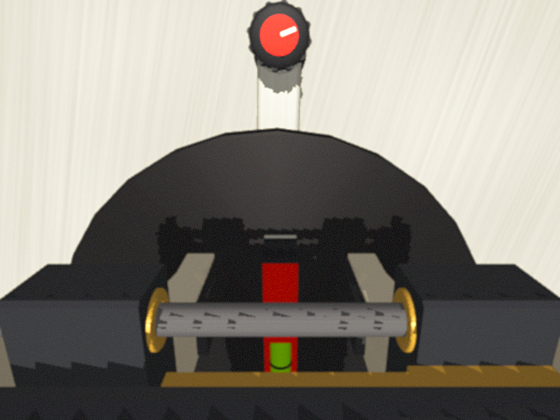

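The knob with its red cap is at (280,35), and the level is at column 280, so the two are in line. The vial is just visible at row 355, so I'll step back to read the bubble.

Call:
jog_arm(targets=[{"dx": -20,"dy": 0,"dz": -6,"rx": 0,"ry": 0,"rz": 0,"gripper": 0.4},{"dx": -55,"dy": 0,"dz": -15,"rx": 0,"ry": 0,"rz": 0,"gripper": 0.4},{"dx": -90,"dy": 0,"dz": -25,"rx": 0,"ry": 0,"rz": 0,"gripper": 0.4},{"dx": -125,"dy": 0,"dz": -35,"rx": 0,"ry": 0,"rz": 0,"gripper": 0.4},{"dx": -155,"dy": 0,"dz": -35,"rx": 0,"ry": 0,"rz": 0,"gripper": 0.4},{"dx": -180,"dy": 0,"dz": -35,"rx": 0,"ry": 0,"rz": 0,"gripper": 0.4},{"dx": -180,"dy": 0,"dz": -35,"rx": 0,"ry": 0,"rz": 0,"gripper": 0.4},{"dx": -180,"dy": 0,"dz": -35,"rx": 0,"ry": 0,"rz": 0,"gripper": 0.4}])

```text
t: 8.25
eef_pos: [0.5839, 0.2395, 0.2687]
ee_rot: [-3.141, 0.0, -1.319]
force: [0.8, -0.6, 0.7]
width: 0.0525
gripper_force: 0.0
```

Run:
```python
from station import arm
from h import *
d=np.load("w3.npz");m=red(d["f"],(240,0,320,70));y,x=np.nonzero(m);r=cv2.minEnclosingCircle(np.c_[x,y].astype(np.float32));print("cap",r,ray(d["K"],d["V"],r[0],.133))
f,K,V=cam(arm,"wrist","w4")
m=red(f);m=cv2.morphologyEx(m,3,np.ones((41,41)));n,l,st,ce=cv2.connectedComponentsWithStats(m)
i=1+np.argmax(st[1:,4]);y,x=np.nonzero(l==i);b=st[i];print(b)
r=cv2.minAreaRect(np.c_[x,y].astype(np.float32));q=ray(K,V,cv2.boxPoints(r),.17);print(r,q.round(4),q.mean(0))
x0,y0,w,h=b[:4];c=f[y0:y0+h,max(0,x0-20):x0+w+20];c=cv2.resize(c,None,fx=3,fy=3) if h<190 else cv2.resize(c,None,fx=2,fy=2)
cv2.imwrite("pics/w4c.png",c[:,:,::-1]);print(c.shape)
cx=x0+w//2
for yy in range(y0,y0+h): 
    R,G,B=f[yy,cx-3:cx+4].mean(0)
    if G>60: print(yy,int(R),int(G),int(B),end="; ")
go(arm,.659,-.0512,.20,1.1)
```

```text
cap ((279.0, 34.91666793823242), 21.295801162719727) [[ 0.65917376 -0.05100293  0.133     ]]
[ 261    0   39  252 9143]
((280.0, 125.5), (251.0, 38.0), 90.0) [[0.6293 0.1132 0.17  ]
 [0.6068 0.1074 0.17  ]
 [0.5628 0.2684 0.17  ]
 [0.5902 0.2754 0.17  ]] [0.59730313 0.19111484 0.17      ]
(504, 158, 3)
0 255 98 75; 1 255 97 74; 2 255 96 73; 3 255 98 74; 4 255 97 74; 5 255 97 72; 6 255 96 71; 7 255 97 73; 8 255 97 72; 9 255 95 71; 10 255 96 72; 11 255 95 71; 12 255 95 72; 13 255 96 71; 14 255 95 71; 15 255 94 70; 16 255 94 70; 17 255 95 70; 18 255 92 68; 19 255 94 70; 20 255 94 69; 21 255 92 68; 22 255 91 69; 23 255 92 69; 24 255 92 70; 25 255 90 67; 26 255 89 67; 27 255 90 69; 28 255 89 65; 29 255 89 66; 30 255 89 65; 31 255 87 63; 32 255 88 64; 33 255 87 61; 34 255 87 63; 35 255 87 62; 36 255 86 62; 37 255 87 61; 38 255 87 63; 39 255 87 62; 40 255 86 61; 41 255 85 60; 42 255 85 60; 43 255 84 59; 44 255 83 60; 45 255 82 60; 46 255 83 61; 47 255 81 59; 48 255 83 59; 49 255 82 58; 50 255 81 57; 51 255 82 57; 52 255 79 53; 53 255 80 56; 54 255 79 55; 55 255 79 56; 56 255 78 52; 57 255 7
[... 1153 characters left out ...]
3; 136 173 170 130; 137 179 176 132; 138 255 255 225; 139 255 255 247; 140 255 255 249; 141 255 255 250; 142 255 255 250; 143 253 251 213; 144 220 250 94; 145 193 251 0; 146 191 252 0; 147 193 251 0; 148 192 251 0; 149 192 251 0; 150 192 251 0; 151 191 251 0; 152 192 251 0; 153 192 251 0; 154 191 251 0; 155 191 251 0; 156 190 251 0; 157 191 251 0; 158 190 251 0; 159 191 251 0; 160 190 251 0; 161 191 251 0; 162 191 251 0; 163 190 251 0; 164 189 251 0; 165 188 253 0; 166 187 254 0; 167 203 233 0; 168 237 134 0; t 8.30 pose [0.5842 0.2384 0.2686] [-3.141  0.    -1.32 ] q [ 0.7   0.26 -0.03  0.   -1.28 -0.45] w 0.0528 gf 0.0 F [0.8 0.8 0.7]
-> dx 299.1 dy -0.5 dz 68.6 mm rz -2.420 (mod pi 0.722)
```

View pics/w4c.png

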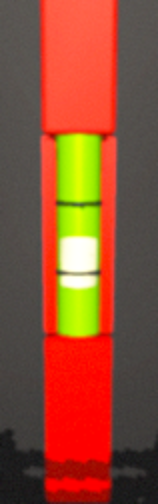

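The black lines are at rows 102 and 136.5, and the bubble spans rows 117.5–143.5. That puts the bubble about 7.5 mm off the middle, away from the knob, so the knob needs about 2.0 rad clockwise. I'll go to the knob.

Call:
jog_arm(targets=[{"dx": 25,"dy": 0,"dz": 5,"rx": 0,"ry": 0,"rz": 0,"gripper": 0.25},{"dx": 65,"dy": 0,"dz": 10,"rx": 0,"ry": 0,"rz": 0,"gripper": 0.25},{"dx": 105,"dy": 0,"dz": 15,"rx": 0,"ry": 0,"rz": 0,"gripper": 0.25},{"dx": 145,"dy": 0,"dz": 20,"rx": 0,"ry": 0,"rz": 0,"gripper": 0.25},{"dx": 185,"dy": 0,"dz": 25,"rx": 0,"ry": 0,"rz": 0,"gripper": 0.25},{"dx": 225,"dy": 0,"dz": 30,"rx": 0,"ry": 0,"rz": 0,"gripper": 0.25},{"dx": 265,"dy": 0,"dz": 40,"rx": 0,"ry": 0,"rz": 0,"gripper": 0.25},{"dx": 299,"dy": 0,"dz": 50,"rx": 0,"ry": 0,"rz": 0,"gripper": 0.25}])

```text
t: 8.97
eef_pos: [0.6586, -0.0559, 0.2186]
ee_rot: [-3.141, -0.0, -1.323]
force: [0.3, 0.0, 0.3]
width: 0.0657
gripper_force: 0.0
```

Call:
jog_arm(targets=[{"dx": 0,"dy": 0,"dz": 0,"rx": 0,"ry": 0,"rz": 0,"gripper": 0.25},{"dx": 0,"dy": 0,"dz": 0,"rx": 0,"ry": 0,"rz": 0,"gripper": 0.25},{"dx": 0,"dy": 0,"dz": 0,"rx": 0,"ry": 0,"rz": 0,"gripper": 0.25},{"dx": 0,"dy": 0,"dz": 0,"rx": 0,"ry": 0,"rz": 0,"gripper": 0.25},{"dx": 0,"dy": 0,"dz": 10,"rx": 0,"ry": 0,"rz": 0,"gripper": 0.25},{"dx": 0,"dy": 0,"dz": 20,"rx": 0,"ry": 0,"rz": 0,"gripper": 0.25},{"dx": 0,"dy": 0,"dz": 30,"rx": 0,"ry": 0,"rz": 0,"gripper": 0.25},{"dx": 0,"dy": 0,"dz": 30,"rx": 0,"ry": 0,"rz": 0,"gripper": 0.25}])

```text
t: 9.63
eef_pos: [0.6566, -0.0517, 0.1849]
ee_rot: [3.137, 0.001, -1.321]
force: [-0.7, -1.0, 0.1]
width: 0.0656
gripper_force: 0.0
```

Run:
```python
from station import arm
from h import *
go(arm,.659,-.051,.121,-1.32)
```

```text
t 9.63 pose [ 0.6566 -0.0517  0.1849] [ 3.137e+00  1.000e-03 -1.321e+00] q [ 0.22  0.36 -0.08 -0.   -1.13  0.03] w 0.0656 gf 0.0 F [-0.7 -1.   0.1]
-> dx -0.1 dy -2.5 dz 63.9 mm rz -0.001 (mod pi -0.001)
```

Call:
jog_arm(targets=[{"dx": 0,"dy": -1.5,"dz": 20,"rx": 0,"ry": 0,"rz": 0,"gripper": 0.25},{"dx": 0,"dy": -1.5,"dz": 40,"rx": 0,"ry": 0,"rz": 0,"gripper": 0.25},{"dx": 0,"dy": -1.5,"dz": 55,"rx": 0,"ry": 0,"rz": 0,"gripper": 0.25},{"dx": 0,"dy": -1.5,"dz": 63,"rx": 0,"ry": 0,"rz": 0,"gripper": 0.25},{"dx": 0,"dy": -1.5,"dz": 63,"rx": 0,"ry": 0,"rz": 0,"gripper": 0.25},{"dx": 0,"dy": -1.5,"dz": 63,"rx": 0,"ry": 0,"rz": 0,"gripper": 1},{"dx": 0,"dy": -1.5,"dz": 63,"rx": 0,"ry": 0,"rz": 0,"gripper": 1},{"dx": 0,"dy": -1.5,"dz": 63,"rx": 0,"ry": 0,"rz": 0,"gripper": 1}], force=35)

```text
t: 10.3
eef_pos: [0.6605, -0.0519, 0.1265]
ee_rot: [-3.14, -0.0, -1.322]
force: [-0.9, -1.2, -0.0]
width: 0.0509
gripper_force: 0.0
```

Call:
jog_arm(targets=[{"dx": 0,"dy": 0,"dz": 0,"rx": 0,"ry": 0,"rz": 0,"gripper": 1},{"dx": 0,"dy": 0,"dz": 0,"rx": 0,"ry": 0,"rz": 0,"gripper": 1},{"dx": 0,"dy": 0,"dz": 0,"rx": 0,"ry": 0,"rz": 0,"gripper": 1},{"dx": 0,"dy": 0,"dz": 0,"rx": 0,"ry": 0,"rz": 0,"gripper": 1},{"dx": 0,"dy": 0,"dz": 0,"rx": 0,"ry": 0,"rz": 0,"gripper": 1},{"dx": 0,"dy": 0,"dz": 0,"rx": 0,"ry": 0,"rz": 0,"gripper": 1},{"dx": 0,"dy": 0,"dz": 0,"rx": 0,"ry": 0,"rz": 0,"gripper": 1},{"dx": 0,"dy": 0,"dz": 0,"rx": 0,"ry": 0,"rz": 0,"gripper": 1}])

```text
t: 10.97
eef_pos: [0.6593, -0.0522, 0.126]
ee_rot: [3.141, -0.0, -1.322]
force: [-4.4, -0.2, 6.0]
width: 0.0381
gripper_force: 35.0
```

Run:
```python
from station import arm
from h import *
go(arm,.659,-.051,.121,-1.32)
```

```text
t 10.97 pose [ 0.6593 -0.0522  0.126 ] [ 3.141 -0.    -1.322] q [ 0.22  0.41 -0.15  0.   -1.01  0.03] w 0.0381 gf 35.0 F [-4.4 -0.2  6. ]
-> dx -1.3 dy -0.0 dz 5.0 mm rz -0.002 (mod pi -0.002)
```

Call:
jog_arm(targets=[{"dx": 0,"dy": 0,"dz": 0,"rx": 0,"ry": 0,"rz": 0.06,"gripper": 1},{"dx": 0,"dy": 0,"dz": 0,"rx": 0,"ry": 0,"rz": 0.14,"gripper": 1},{"dx": 0,"dy": 0,"dz": 0,"rx": 0,"ry": 0,"rz": 0.24,"gripper": 1},{"dx": 0,"dy": 0,"dz": 0,"rx": 0,"ry": 0,"rz": 0.34,"gripper": 1},{"dx": 0,"dy": 0,"dz": 0,"rx": 0,"ry": 0,"rz": 0.44,"gripper": 1},{"dx": 0,"dy": 0,"dz": 0,"rx": 0,"ry": 0,"rz": 0.54,"gripper": 1},{"dx": 0,"dy": 0,"dz": 0,"rx": 0,"ry": 0,"rz": 0.64,"gripper": 1},{"dx": 0,"dy": 0,"dz": 0,"rx": 0,"ry": 0,"rz": 0.74,"gripper": 1}])

```text
t: 11.63
eef_pos: [0.6585, -0.0521, 0.126]
ee_rot: [3.14, -0.001, -2.067]
force: [-6.6, 1.4, 8.5]
width: 0.038
gripper_force: 35.0
```

Call:
jog_arm(targets=[{"dx": 0,"dy": 0,"dz": 0,"rx": 0,"ry": 0,"rz": 0.1,"gripper": 1},{"dx": 0,"dy": 0,"dz": 0,"rx": 0,"ry": 0,"rz": 0.2,"gripper": 1},{"dx": 0,"dy": 0,"dz": 0,"rx": 0,"ry": 0,"rz": 0.3,"gripper": 1},{"dx": 0,"dy": 0,"dz": 0,"rx": 0,"ry": 0,"rz": 0.4,"gripper": 1},{"dx": 0,"dy": 0,"dz": 0,"rx": 0,"ry": 0,"rz": 0.5,"gripper": 1},{"dx": 0,"dy": 0,"dz": 0,"rx": 0,"ry": 0,"rz": 0.6,"gripper": 1},{"dx": 0,"dy": 0,"dz": 0,"rx": 0,"ry": 0,"rz": 0.7,"gripper": 1},{"dx": 0,"dy": 0,"dz": 0,"rx": 0,"ry": 0,"rz": 0.8,"gripper": 1}])

```text
t: 12.3
eef_pos: [0.6581, -0.0515, 0.126]
ee_rot: [3.14, -0.002, -2.866]
force: [-9.5, 4.6, 9.3]
width: 0.0379
gripper_force: 35.0
```

Call:
jog_arm(targets=[{"dx": 0,"dy": 0,"dz": 0,"rx": 0,"ry": 0,"rz": 0.1,"gripper": 1},{"dx": 0,"dy": 0,"dz": 0,"rx": 0,"ry": 0,"rz": 0.2,"gripper": 1},{"dx": 0,"dy": 0,"dz": 0,"rx": 0,"ry": 0,"rz": 0.3,"gripper": 1},{"dx": 0,"dy": 0,"dz": 0,"rx": 0,"ry": 0,"rz": 0.4,"gripper": 1},{"dx": 0,"dy": 0,"dz": 0,"rx": 0,"ry": 0,"rz": 0.48,"gripper": 1},{"dx": 0,"dy": 0,"dz": 0,"rx": 0,"ry": 0,"rz": 0.5,"gripper": 1},{"dx": 0,"dy": 0,"dz": 0,"rx": 0,"ry": 0,"rz": 0.5,"gripper": 1},{"dx": 0,"dy": 0,"dz": 0,"rx": 0,"ry": 0,"rz": 0.5,"gripper": 1}])

```text
t: 12.97
eef_pos: [0.6581, -0.0511, 0.126]
ee_rot: [3.141, -0.002, 2.921]
force: [-9.7, 7.0, 9.3]
width: 0.0379
gripper_force: 35.0
```

Run:
```python
from station import arm
from h import *
go(arm,.659,-.051,.126,-1.32-2.05+2*np.pi)
```

```text
t 12.97 pose [ 0.6581 -0.0511  0.126 ] [ 3.141e+00 -2.000e-03  2.921e+00] q [ 0.22  0.41 -0.15 -0.   -1.01 -2.01] w 0.0379 gf 35.0 F [-9.7  7.   9.3]
-> dx -0.9 dy 0.3 dz -0.0 mm rz 0.008 (mod pi 0.008)
```

Call:
jog_arm(targets=[{"dx": 0,"dy": 0,"dz": 0,"rx": 0,"ry": 0,"rz": 0,"gripper": 0.42},{"dx": 0,"dy": 0,"dz": 0,"rx": 0,"ry": 0,"rz": 0,"gripper": 0.42},{"dx": 0,"dy": 0,"dz": 0,"rx": 0,"ry": 0,"rz": 0,"gripper": 0.42},{"dx": 0,"dy": 0,"dz": 0,"rx": 0,"ry": 0,"rz": 0,"gripper": 0.42},{"dx": 0,"dy": 0,"dz": -20,"rx": 0,"ry": 0,"rz": 0,"gripper": 0.42},{"dx": 0,"dy": 0,"dz": -55,"rx": 0,"ry": 0,"rz": 0,"gripper": 0.42},{"dx": 0,"dy": 0,"dz": -90,"rx": 0,"ry": 0,"rz": 0,"gripper": 0.42},{"dx": 0,"dy": 0,"dz": -120,"rx": 0,"ry": 0,"rz": 0,"gripper": 0.42}])

```text
t: 13.63
eef_pos: [0.6602, -0.0523, 0.2473]
ee_rot: [-3.141, 0.001, 2.921]
force: [0.5, 0.8, 0.9]
width: 0.0507
gripper_force: 0.0
```

Run:
```python
from station import arm
from h import *
go(arm,.584,.239,.26,-1.32+2*np.pi)
```

```text
t 13.63 pose [ 0.6602 -0.0523  0.2473] [-3.141e+00  1.000e-03  2.921e+00] q [ 0.22  0.33  0.01  0.   -1.25 -2.01] w 0.0507 gf 0.0 F [0.5 0.8 0.9]
-> dx 138.0 dy 267.7 dz -12.7 mm rz -2.042 (mod pi 1.100)
```

Call:
jog_arm(targets=[{"dx": 6,"dy": 12,"dz": -12,"rx": 0,"ry": 0,"rz": -0.12,"gripper": 1},{"dx": 15,"dy": 29,"dz": -12,"rx": 0,"ry": 0,"rz": -0.24,"gripper": 1},{"dx": 24,"dy": 47,"dz": -12,"rx": 0,"ry": 0,"rz": -0.36,"gripper": 1},{"dx": 33,"dy": 64,"dz": -12,"rx": 0,"ry": 0,"rz": -0.48,"gripper": 1},{"dx": 42,"dy": 82,"dz": -12,"rx": 0,"ry": 0,"rz": -0.6,"gripper": 1},{"dx": 51,"dy": 99,"dz": -12,"rx": 0,"ry": 0,"rz": -0.72,"gripper": 1},{"dx": 60,"dy": 117,"dz": -12,"rx": 0,"ry": 0,"rz": -0.84,"gripper": 1},{"dx": 69,"dy": 134,"dz": -12,"rx": 0,"ry": 0,"rz": -0.96,"gripper": 1}])

```text
t: 14.3
eef_pos: [0.6216, 0.0946, 0.2571]
ee_rot: [-3.141, 0.0, -2.396]
force: [-0.4, -1.2, -0.0]
width: 0.0037
gripper_force: 0.0
```

Run:
```python
from station import arm
from h import *
go(arm,.584,.239,.26,-1.32)
```

```text
t 14.30 pose [0.6216 0.0946 0.2571] [-3.141  0.    -2.396] q [ 0.46  0.27 -0.05  0.   -1.25 -1.29] w 0.0037 gf 0.0 F [-0.4 -1.2 -0. ]
-> dx -70.3 dy 131.6 dz -2.9 mm rz -1.076 (mod pi -1.076)
```

Call:
jog_arm(targets=[{"dx": -9,"dy": 17,"dz": -2,"rx": 0,"ry": 0,"rz": -0.12,"gripper": 1},{"dx": -18,"dy": 34,"dz": -2,"rx": 0,"ry": 0,"rz": -0.24,"gripper": 1},{"dx": -27,"dy": 51,"dz": -2,"rx": 0,"ry": 0,"rz": -0.36,"gripper": 1},{"dx": -36,"dy": 68,"dz": -2,"rx": 0,"ry": 0,"rz": -0.48,"gripper": 1},{"dx": -45,"dy": 85,"dz": -2,"rx": 0,"ry": 0,"rz": -0.6,"gripper": 1},{"dx": -54,"dy": 102,"dz": -2,"rx": 0,"ry": 0,"rz": -0.72,"gripper": 1},{"dx": -63,"dy": 119,"dz": -2,"rx": 0,"ry": 0,"rz": -0.84,"gripper": 1},{"dx": -70,"dy": 131,"dz": -2,"rx": 0,"ry": 0,"rz": -0.96,"gripper": 1}])

```text
t: 14.97
eef_pos: [0.5848, 0.2391, 0.2591]
ee_rot: [-3.141, 0.0, -1.436]
force: [0.8, -0.4, 0.0]
width: 0.0004
gripper_force: 0.0
```

Call:
jog_arm(targets=[{"dx": 0,"dy": 0,"dz": 0,"rx": 0,"ry": 0,"rz": -0.1,"gripper": 1},{"dx": 0,"dy": 0,"dz": 0,"rx": 0,"ry": 0,"rz": -0.11,"gripper": 1},{"dx": 0,"dy": 0,"dz": 0,"rx": 0,"ry": 0,"rz": -0.11,"gripper": 1},{"dx": 0,"dy": 0,"dz": 0,"rx": 0,"ry": 0,"rz": -0.11,"gripper": 1},{"dx": 0,"dy": 0,"dz": 0,"rx": 0,"ry": 0,"rz": -0.11,"gripper": 1},{"dx": 0,"dy": 0,"dz": 0,"rx": 0,"ry": 0,"rz": -0.11,"gripper": 1},{"dx": 0,"dy": 0,"dz": 0,"rx": 0,"ry": 0,"rz": -0.11,"gripper": 1},{"dx": 0,"dy": 0,"dz": 0,"rx": 0,"ry": 0,"rz": -0.11,"gripper": 1}])

```text
t: 15.63
eef_pos: [0.5852, 0.2375, 0.2592]
ee_rot: [-3.141, 0.0, -1.333]
force: [0.2, -0.3, 0.0]
width: 0.0005
gripper_force: 0.0
```

```bash
cat >> h.py <<'E'
def bubble(f):
    h=cv2.cvtColor(f,cv2.COLOR_RGB2HSV)
    g=((h[...,0]>25)&(h[...,0]<60)&(h[...,1]>150)&(h[...,2]>100)).astype(np.uint8)
    n,l,st,ce=cv2.connectedComponentsWithStats(cv2.morphologyEx(g,3,np.ones((61,1))));i=1+np.argmax(st[1:,4]);x,y,w,hh=st[i,:4];print("vial",st[i])
    c=f[y:y+hh,x+w//2-3:x+w//2+4].mean(1);v=c.max(1);B=c[:,2]
    dk=[(y+k,int(v[k])) for k in range(2,hh-2) if v[k]<215 and v[k]<=v[k-2] and v[k]<=v[k+2]];wh=np.nonzero(B>90)[0]+y
    print("dark",dk,"white",wh.min() if len(wh) else None,wh.max() if len(wh) else None)
    crop=f[max(0,y-60):y+hh+60,max(0,x-60):x+w+60];return cv2.resize(crop,None,fx=2,fy=2)
E
python3 - <<'E'
from station import arm
from h import *
f,K,V=cam(arm,"wrist","w5")
cv2.imwrite("pics/w5c.png",bubble(f)[:,:,::-1])
m=red(f);m=cv2.morphologyEx(m,3,np.ones((41,41)));y,x=np.nonzero(m);r=cv2.minAreaRect(np.c_[x,y].astype(np.float32));q=ray(K,V,cv2.boxPoints(r),.17);print(q.round(4))
go(arm,.584,.239,.195,-1.32)
E
```

```text
vial [ 268   70   23  104 2256]
dark [(np.int32(106), 91), (np.int32(107), 151), (np.int32(142), 88), (np.int32(143), 163)] white 110 137
[[0.6296 0.1127 0.17  ]
 [0.6067 0.1072 0.17  ]
 [0.5651 0.2689 0.17  ]
 [0.5932 0.2757 0.17  ]]
t 15.68 pose [0.5851 0.2376 0.2592] [ 3.142  0.    -1.333] q [ 0.69  0.27 -0.04 -0.   -1.26 -0.46] w 0.0004 gf 0.0 F [-0.1  0.3  0.7]
-> dx -1.7 dy 0.8 dz 64.2 mm rz -0.013 (mod pi -0.013)
```

View pics/w5.png

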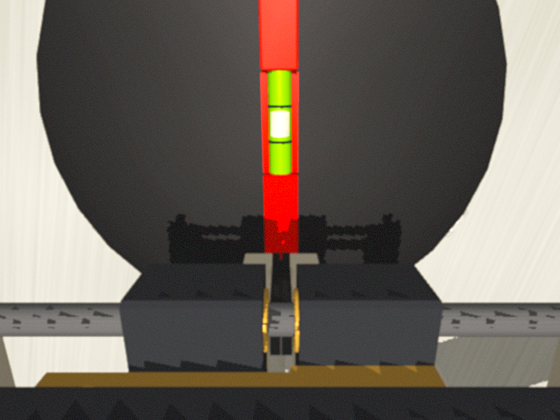

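The bubble spans rows 110–137 between the lines at rows 106 and 142, so it is centred. The knob is released and the closed fingers are over the level's near solid end, so I'll press down now.

Call:
jog_arm(targets=[{"dx": 0,"dy": 0,"dz": 15,"rx": 0,"ry": 0,"rz": -0.01,"gripper": 1},{"dx": 0,"dy": 0,"dz": 30,"rx": 0,"ry": 0,"rz": -0.01,"gripper": 1},{"dx": 0,"dy": 0,"dz": 45,"rx": 0,"ry": 0,"rz": -0.01,"gripper": 1},{"dx": 0,"dy": 0,"dz": 55,"rx": 0,"ry": 0,"rz": -0.01,"gripper": 1},{"dx": 0,"dy": 0,"dz": 61,"rx": 0,"ry": 0,"rz": -0.01,"gripper": 1},{"dx": 0,"dy": 0,"dz": 63,"rx": 0,"ry": 0,"rz": -0.01,"gripper": 1},{"dx": 0,"dy": 0,"dz": 64,"rx": 0,"ry": 0,"rz": -0.01,"gripper": 1},{"dx": 0,"dy": 0,"dz": 64,"rx": 0,"ry": 0,"rz": -0.01,"gripper": 1}])

```text
t: 16.35
eef_pos: [0.5854, 0.2379, 0.1957]
ee_rot: [-3.141, 0.0, -1.322]
force: [-0.4, -0.3, -0.1]
width: 0.0005
gripper_force: 0.0
```

Call:
jog_arm(targets=[{"dx": 0,"dy": 0,"dz": 0.5,"rx": 0,"ry": 0,"rz": 0,"gripper": 1},{"dx": 0,"dy": 0,"dz": 1,"rx": 0,"ry": 0,"rz": 0,"gripper": 1},{"dx": 0,"dy": 0,"dz": 1.5,"rx": 0,"ry": 0,"rz": 0,"gripper": 1},{"dx": 0,"dy": 0,"dz": 2,"rx": 0,"ry": 0,"rz": 0,"gripper": 1},{"dx": 0,"dy": 0,"dz": 2,"rx": 0,"ry": 0,"rz": 0,"gripper": 1},{"dx": 0,"dy": 0,"dz": 2,"rx": 0,"ry": 0,"rz": 0,"gripper": 1},{"dx": 0,"dy": 0,"dz": 2,"rx": 0,"ry": 0,"rz": 0,"gripper": 1},{"dx": 0,"dy": 0,"dz": 2,"rx": 0,"ry": 0,"rz": 0,"gripper": 1}])

```text
t: 17.02
eef_pos: [0.5851, 0.2377, 0.1932]
ee_rot: [3.142, 0.0, -1.322]
force: [-1.1, -0.0, 0.5]
width: 0.0002
gripper_force: 0.0
```

Call:
jog_arm(targets=[{"dx": 0,"dy": 0,"dz": 0.4,"rx": 0,"ry": 0,"rz": 0,"gripper": 1},{"dx": 0,"dy": 0,"dz": 0.8,"rx": 0,"ry": 0,"rz": 0,"gripper": 1},{"dx": 0,"dy": 0,"dz": 1.2,"rx": 0,"ry": 0,"rz": 0,"gripper": 1},{"dx": 0,"dy": 0,"dz": 1.5,"rx": 0,"ry": 0,"rz": 0,"gripper": 1},{"dx": 0,"dy": 0,"dz": 1.5,"rx": 0,"ry": 0,"rz": 0,"gripper": 1},{"dx": 0,"dy": 0,"dz": 1.5,"rx": 0,"ry": 0,"rz": 0,"gripper": 1},{"dx": 0,"dy": 0,"dz": 1.5,"rx": 0,"ry": 0,"rz": 0,"gripper": 1},{"dx": 0,"dy": 0,"dz": 1.5,"rx": 0,"ry": 0,"rz": 0,"gripper": 1}])

```text
t: 17.68
eef_pos: [0.5851, 0.2377, 0.1917]
ee_rot: [-3.142, -0.0, -1.322]
force: [0.6, 0.0, 0.3]
width: 0.0006
gripper_force: 0.0
```

Call:
jog_arm(targets=[{"dx": 0,"dy": 0,"dz": 0.2,"rx": 0,"ry": 0,"rz": 0,"gripper": 1},{"dx": 0,"dy": 0,"dz": 0.4,"rx": 0,"ry": 0,"rz": 0,"gripper": 1},{"dx": 0,"dy": 0,"dz": 0.6,"rx": 0,"ry": 0,"rz": 0,"gripper": 1},{"dx": 0,"dy": 0,"dz": 0.8,"rx": 0,"ry": 0,"rz": 0,"gripper": 1},{"dx": 0,"dy": 0,"dz": 1,"rx": 0,"ry": 0,"rz": 0,"gripper": 1},{"dx": 0,"dy": 0,"dz": 1,"rx": 0,"ry": 0,"rz": 0,"gripper": 1},{"dx": 0,"dy": 0,"dz": 1,"rx": 0,"ry": 0,"rz": 0,"gripper": 1},{"dx": 0,"dy": 0,"dz": 1,"rx": 0,"ry": 0,"rz": 0,"gripper": 1}])

```text
t: 18.35
eef_pos: [0.5851, 0.2378, 0.1907]
ee_rot: [-3.142, 0.0, -1.322]
force: [0.2, -1.0, -0.6]
width: 0.0002
gripper_force: 0.0
```

Call:
jog_arm(targets=[{"dx": 0,"dy": 0,"dz": 0.2,"rx": 0,"ry": 0,"rz": 0,"gripper": 1},{"dx": 0,"dy": 0,"dz": 0.4,"rx": 0,"ry": 0,"rz": 0,"gripper": 1},{"dx": 0,"dy": 0,"dz": 0.6,"rx": 0,"ry": 0,"rz": 0,"gripper": 1},{"dx": 0,"dy": 0,"dz": 0.8,"rx": 0,"ry": 0,"rz": 0,"gripper": 1},{"dx": 0,"dy": 0,"dz": 1,"rx": 0,"ry": 0,"rz": 0,"gripper": 1},{"dx": 0,"dy": 0,"dz": 1,"rx": 0,"ry": 0,"rz": 0,"gripper": 1},{"dx": 0,"dy": 0,"dz": 1,"rx": 0,"ry": 0,"rz": 0,"gripper": 1},{"dx": 0,"dy": 0,"dz": 1,"rx": 0,"ry": 0,"rz": 0,"gripper": 1}])

```text
t: 19.02
eef_pos: [0.5851, 0.2378, 0.1897]
ee_rot: [-3.142, 0.0, -1.322]
force: [0.3, -0.1, 0.4]
width: -0.0
gripper_force: 0.0
```

Run:
```python
from station import arm
from h import *
print(arm.tcp_to_tips);f,K,V=cam(arm,"wrist","w6");bubble(f);go(arm,.585,.238,.19,-1.322)
```

```text
0.022
vial [ 265   62   32  142 4259]
dark [(np.int32(112), 67), (np.int32(113), 115), (np.int32(160), 106), (np.int32(161), 57)] white 118 154
t 19.07 pose [0.5851 0.2377 0.1897] [-3.142 -0.    -1.322] q [ 0.69  0.31 -0.14  0.   -1.12 -0.45] w 0.0003 gf 0.0 F [-0.7  0.2  1.2]
-> dx -0.3 dy 0.0 dz -0.3 mm rz 0.000 (mod pi 0.000)
```

View pics/w6.png

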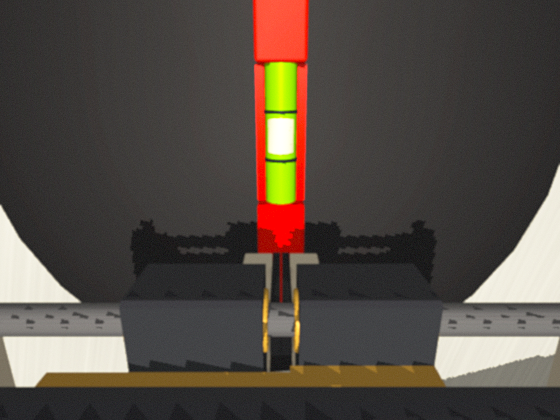

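The fingers are centred over the level at column 281, and the bubble spans rows 118–154 between the lines at 112 and 160. There is no contact yet, so I'll keep lowering.

Call:
jog_arm(targets=[{"dx": 0,"dy": 0,"dz": 0.2,"rx": 0,"ry": 0,"rz": 0,"gripper": 1},{"dx": 0,"dy": 0,"dz": 0.4,"rx": 0,"ry": 0,"rz": 0,"gripper": 1},{"dx": 0,"dy": 0,"dz": 0.6,"rx": 0,"ry": 0,"rz": 0,"gripper": 1},{"dx": 0,"dy": 0,"dz": 0.8,"rx": 0,"ry": 0,"rz": 0,"gripper": 1},{"dx": 0,"dy": 0,"dz": 1,"rx": 0,"ry": 0,"rz": 0,"gripper": 1},{"dx": 0,"dy": 0,"dz": 1,"rx": 0,"ry": 0,"rz": 0,"gripper": 1},{"dx": 0,"dy": 0,"dz": 1,"rx": 0,"ry": 0,"rz": 0,"gripper": 1},{"dx": 0,"dy": 0,"dz": 1,"rx": 0,"ry": 0,"rz": 0,"gripper": 1}])

```text
t: 19.73
eef_pos: [0.5851, 0.2378, 0.1887]
ee_rot: [3.142, -0.0, -1.322]
force: [-0.8, 1.1, -0.3]
width: 0.0001
gripper_force: 0.0
```

Call:
jog_arm(targets=[{"dx": 0,"dy": 0,"dz": 0.2,"rx": 0,"ry": 0,"rz": 0,"gripper": 1},{"dx": 0,"dy": 0,"dz": 0.4,"rx": 0,"ry": 0,"rz": 0,"gripper": 1},{"dx": 0,"dy": 0,"dz": 0.6,"rx": 0,"ry": 0,"rz": 0,"gripper": 1},{"dx": 0,"dy": 0,"dz": 0.8,"rx": 0,"ry": 0,"rz": 0,"gripper": 1},{"dx": 0,"dy": 0,"dz": 1,"rx": 0,"ry": 0,"rz": 0,"gripper": 1},{"dx": 0,"dy": 0,"dz": 1,"rx": 0,"ry": 0,"rz": 0,"gripper": 1},{"dx": 0,"dy": 0,"dz": 1,"rx": 0,"ry": 0,"rz": 0,"gripper": 1},{"dx": 0,"dy": 0,"dz": 1,"rx": 0,"ry": 0,"rz": 0,"gripper": 1}])

```text
t: 20.4
eef_pos: [0.5851, 0.2378, 0.1877]
ee_rot: [-3.142, -0.0, -1.322]
force: [-0.2, 0.2, 0.0]
width: 0.0005
gripper_force: 0.0
```

Run:
```python
from h import *
for n,px in(("w5",[(280,124),(281,60),(281,200),(281,240),(200,100),(350,100)]),("w6",[(281,136),(281,40),(281,215),(281,235),(281,245),(281,290),(255,258),(150,150)])):
    d=np.load(n+".npz");K,V=d["K"],d["V"];print(n,"cam",(-V[:3,:3].T@V[:3,3]).round(3))
    for u,v in px:
        z=d["z"][v,u];p=V[:3,:3].T@(np.array([(u-K[2])/K[0]*z,(v-K[3])/K[1]*z,z])-V[:3,3]);print((u,v),round(float(z),4),p.round(4))
```

```text
w5 cam [0.605 0.158 0.416]
(280, 124) 0.2421 [0.6002 0.1792 0.1685]
(281, 60) 0.2301 [0.6087 0.1415 0.169 ]
(281, 200) 0.2581 [0.5874 0.2292 0.168 ]
(281, 240) 0.2657 [0.5805 0.2577 0.1692]
(200, 100) 0.2775 [0.6613 0.1798 0.127 ]
(350, 100) 0.2767 [0.553  0.1535 0.1279]
w6 cam [0.606 0.159 0.346]
(281, 136) 0.177 [0.6002 0.1793 0.1671]
(281, 40) 0.1629 [0.6105 0.1389 0.1689]
(281, 215) 0.187 [0.5906 0.217  0.1688]
(281, 235) 0.1906 [0.5879 0.2276 0.1685]
(281, 245) 0.1919 [0.5866 0.2328 0.1689]
(281, 290) 0.1991 [0.5803 0.2578 0.1694]
(255, 258) 0.1616 [0.5992 0.2291 0.1985]
(150, 150) 0.2175 [0.6711 0.2103 0.1286]
```

Call:
jog_arm(targets=[{"dx": 0,"dy": 0,"dz": 0.2,"rx": 0,"ry": 0,"rz": 0,"gripper": 1},{"dx": 0,"dy": 0,"dz": 0.4,"rx": 0,"ry": 0,"rz": 0,"gripper": 1},{"dx": 0,"dy": 0,"dz": 0.6,"rx": 0,"ry": 0,"rz": 0,"gripper": 1},{"dx": 0,"dy": 0,"dz": 0.8,"rx": 0,"ry": 0,"rz": 0,"gripper": 1},{"dx": 0,"dy": 0,"dz": 1,"rx": 0,"ry": 0,"rz": 0,"gripper": 1},{"dx": 0,"dy": 0,"dz": 1,"rx": 0,"ry": 0,"rz": 0,"gripper": 1},{"dx": 0,"dy": 0,"dz": 1,"rx": 0,"ry": 0,"rz": 0,"gripper": 1},{"dx": 0,"dy": 0,"dz": 1,"rx": 0,"ry": 0,"rz": 0,"gripper": 1}])

```text
t: 21.07
eef_pos: [0.5851, 0.2378, 0.1867]
ee_rot: [3.142, -0.0, -1.322]
force: [0.8, -0.7, 0.8]
width: 0.0006
gripper_force: 0.0
```

Run:
```python
from station import arm
from h import *
f,K,V=cam(arm,"wrist","w7");bubble(f);go(arm,.585,.238,.19,-1.322)
cv2.imwrite("pics/w7c.png",cv2.resize(f[200:400,180:380],None,fx=3,fy=3)[:,:,::-1])
```

```text
vial [ 265   62   32  144 4391]
dark [(np.int32(112), 66), (np.int32(113), 84), (np.int32(162), 58), (np.int32(163), 106)] white 118 155
t 21.12 pose [0.5851 0.2378 0.1867] [-3.142 -0.    -1.322] q [ 0.69  0.32 -0.15  0.   -1.11 -0.45] w 0.0002 gf 0.0 F [ 0.1 -0.1  0.1]
-> dx -0.3 dy 0.0 dz -3.3 mm rz 0.000 (mod pi 0.000)
```

View pics/w7c.png

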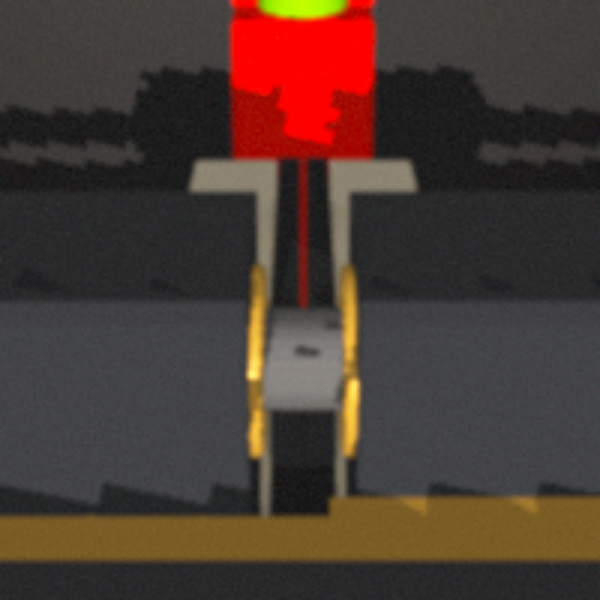

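The crop shows the closed fingers over the level's centre line, with a thin gap between the pads at column 281. The tips are not visibly touching, so I'll keep lowering in small steps.

Call:
jog_arm(targets=[{"dx": 0,"dy": 0,"dz": 0.2,"rx": 0,"ry": 0,"rz": 0,"gripper": 1},{"dx": 0,"dy": 0,"dz": 0.4,"rx": 0,"ry": 0,"rz": 0,"gripper": 1},{"dx": 0,"dy": 0,"dz": 0.6,"rx": 0,"ry": 0,"rz": 0,"gripper": 1},{"dx": 0,"dy": 0,"dz": 0.8,"rx": 0,"ry": 0,"rz": 0,"gripper": 1},{"dx": 0,"dy": 0,"dz": 1,"rx": 0,"ry": 0,"rz": 0,"gripper": 1},{"dx": 0,"dy": 0,"dz": 1,"rx": 0,"ry": 0,"rz": 0,"gripper": 1},{"dx": 0,"dy": 0,"dz": 1,"rx": 0,"ry": 0,"rz": 0,"gripper": 1},{"dx": 0,"dy": 0,"dz": 1,"rx": 0,"ry": 0,"rz": 0,"gripper": 1}])

```text
t: 21.78
eef_pos: [0.5851, 0.2378, 0.1857]
ee_rot: [-3.142, 0.0, -1.322]
force: [-0.1, 0.0, 0.7]
width: 0.0005
gripper_force: 0.0
```

Run:
```python
from h import *
d=np.load("w7.npz");K,V=d["K"],d["V"]
for u,v in[(275,255),(275,260),(275,275),(275,290),(287,255),(287,275),(265,258),(281,262),(281,300)]:
    z=d["z"][v,u];p=V[:3,:3].T@(np.array([(u-K[2])/K[0]*z,(v-K[3])/K[1]*z,z])-V[:3,3]);print((u,v),p.round(4))
```

```text
(275, 255) [0.5905 0.2289 0.1883]
(275, 260) [0.5904 0.2286 0.1941]
(275, 275) [0.5901 0.2293 0.2064]
(275, 290) [0.5901 0.2285 0.2197]
(287, 255) [0.5852 0.2276 0.1881]
(287, 275) [0.5855 0.2275 0.2077]
(265, 258) [0.595  0.2284 0.1948]
(281, 262) [0.5846 0.2409 0.1684]
(281, 300) [0.5791 0.2625 0.1684]
```

Depth readings put the visible finger edge near z = 0.186, about 17 mm above the level's top, so the fingertips are higher than I assumed. I'll lower more quickly and watch the force.

Call:
jog_arm(targets=[{"dx": 0,"dy": 0,"dz": 1,"rx": 0,"ry": 0,"rz": 0,"gripper": 1},{"dx": 0,"dy": 0,"dz": 2,"rx": 0,"ry": 0,"rz": 0,"gripper": 1},{"dx": 0,"dy": 0,"dz": 3,"rx": 0,"ry": 0,"rz": 0,"gripper": 1},{"dx": 0,"dy": 0,"dz": 4,"rx": 0,"ry": 0,"rz": 0,"gripper": 1},{"dx": 0,"dy": 0,"dz": 4.5,"rx": 0,"ry": 0,"rz": 0,"gripper": 1},{"dx": 0,"dy": 0,"dz": 5,"rx": 0,"ry": 0,"rz": 0,"gripper": 1},{"dx": 0,"dy": 0,"dz": 5,"rx": 0,"ry": 0,"rz": 0,"gripper": 1},{"dx": 0,"dy": 0,"dz": 5,"rx": 0,"ry": 0,"rz": 0,"gripper": 1}])

```text
t: 22.45
eef_pos: [0.5851, 0.2378, 0.1807]
ee_rot: [3.142, -0.0, -1.322]
force: [-0.6, -0.8, 0.3]
width: 0.0002
gripper_force: 0.0
```

Run:
```python
from station import arm
from h import *
f,K,V=cam(arm,"wrist","w8");bubble(f);go(arm,.585,.238,.19,-1.322)
z=arm.grab_frame("wrist")["z_map"]
for u in(272,275,287):
  for v in range(236,258,3):
    d=z[v,u];p=V[:3,:3].T@(np.array([(u-K[2])/K[0]*d,(v-K[3])/K[1]*d,d])-V[:3,3]);print((u,v),p.round(4))
```

```text
vial [ 264   61   34  149 4683]
dark [(np.int32(113), 67), (np.int32(114), 90), (np.int32(164), 65), (np.int32(165), 66)] white 119 157
t 22.50 pose [0.5851 0.2378 0.1807] [-3.142 -0.    -1.322] q [ 0.69  0.32 -0.15  0.   -1.1  -0.45] w 0.0004 gf 0.0 F [ 0.5 -1.3 -0.7]
-> dx -0.2 dy 0.0 dz -9.3 mm rz 0.000 (mod pi 0.000)
(272, 236) [0.593  0.2255 0.1689]
(272, 239) [0.5926 0.227  0.169 ]
(272, 242) [0.5922 0.2288 0.1684]
(272, 245) [0.5918 0.2306 0.1678]
(272, 248) [0.5915 0.2315 0.1692]
(272, 251) [0.5911 0.2331 0.1692]
(272, 254) [0.5907 0.2348 0.1688]
(272, 257) [0.5918 0.2288 0.1853]
(275, 236) [0.5916 0.2253 0.1686]
(275, 239) [0.5911 0.227  0.1681]
(275, 242) [0.5908 0.2284 0.1683]
(275, 245) [0.5905 0.2294 0.1696]
(275, 248) [0.5901 0.2312 0.1691]
(275, 251) [0.5897 0.2328 0.169 ]
(275, 254) [0.5904 0.2294 0.1801]
(275, 257) [0.5904 0.2288 0.1846]
(287, 236) [0.5858 0.2242 0.1677]
(287, 239) [0.5856 0.2252 0.169 ]
(287, 242) [0.5851 0.2268 0.1687]
(287, 245) [0.5847 0.2286 0.1682]
(287, 248) [0.5842 0.2302 0.168 ]
(287, 251) [0.584  0.2314 0.1689]
(287, 254) [0.5852 0.2275 0.1812]
(287, 257) [0.5852 0.2275 0.1844]
```

Call:
jog_arm(targets=[{"dx": 0,"dy": 0,"dz": 1.5,"rx": 0,"ry": 0,"rz": 0,"gripper": 1},{"dx": 0,"dy": 0,"dz": 3,"rx": 0,"ry": 0,"rz": 0,"gripper": 1},{"dx": 0,"dy": 0,"dz": 4.5,"rx": 0,"ry": 0,"rz": 0,"gripper": 1},{"dx": 0,"dy": 0,"dz": 6,"rx": 0,"ry": 0,"rz": 0,"gripper": 1},{"dx": 0,"dy": 0,"dz": 7,"rx": 0,"ry": 0,"rz": 0,"gripper": 1},{"dx": 0,"dy": 0,"dz": 7.5,"rx": 0,"ry": 0,"rz": 0,"gripper": 1},{"dx": 0,"dy": 0,"dz": 7.5,"rx": 0,"ry": 0,"rz": 0,"gripper": 1},{"dx": 0,"dy": 0,"dz": 7.5,"rx": 0,"ry": 0,"rz": 0,"gripper": 1}])

```text
t: 23.22
eef_pos: [0.5851, 0.2377, 0.1731]
ee_rot: [3.142, -0.0, -1.322]
force: [-0.4, 0.0, 0.3]
width: 0.0005
gripper_force: 0.0
```

Call:
jog_arm(targets=[{"dx": 0,"dy": 0,"dz": 0.3,"rx": 0,"ry": 0,"rz": 0,"gripper": 1},{"dx": 0,"dy": 0,"dz": 0.6,"rx": 0,"ry": 0,"rz": 0,"gripper": 1},{"dx": 0,"dy": 0,"dz": 0.9,"rx": 0,"ry": 0,"rz": 0,"gripper": 1},{"dx": 0,"dy": 0,"dz": 1.2,"rx": 0,"ry": 0,"rz": 0,"gripper": 1},{"dx": 0,"dy": 0,"dz": 1.5,"rx": 0,"ry": 0,"rz": 0,"gripper": 1},{"dx": 0,"dy": 0,"dz": 1.5,"rx": 0,"ry": 0,"rz": 0,"gripper": 1},{"dx": 0,"dy": 0,"dz": 1.5,"rx": 0,"ry": 0,"rz": 0,"gripper": 1},{"dx": 0,"dy": 0,"dz": 1.5,"rx": 0,"ry": 0,"rz": 0,"gripper": 1}])

```text
t: 23.88
eef_pos: [0.5851, 0.2378, 0.1717]
ee_rot: [-3.142, -0.0, -1.322]
force: [0.0, 0.7, 0.4]
width: 0.0002
gripper_force: 0.0
```

Call:
jog_arm(targets=[{"dx": 0,"dy": 0,"dz": 0.2,"rx": 0,"ry": 0,"rz": 0,"gripper": 1},{"dx": 0,"dy": 0,"dz": 0.4,"rx": 0,"ry": 0,"rz": 0,"gripper": 1},{"dx": 0,"dy": 0,"dz": 0.6,"rx": 0,"ry": 0,"rz": 0,"gripper": 1},{"dx": 0,"dy": 0,"dz": 0.8,"rx": 0,"ry": 0,"rz": 0,"gripper": 1},{"dx": 0,"dy": 0,"dz": 1,"rx": 0,"ry": 0,"rz": 0,"gripper": 1},{"dx": 0,"dy": 0,"dz": 1,"rx": 0,"ry": 0,"rz": 0,"gripper": 1},{"dx": 0,"dy": 0,"dz": 1,"rx": 0,"ry": 0,"rz": 0,"gripper": 1},{"dx": 0,"dy": 0,"dz": 1,"rx": 0,"ry": 0,"rz": 0,"gripper": 1}])

```text
t: 24.55
eef_pos: [0.5851, 0.2378, 0.1708]
ee_rot: [-3.142, 0.0, -1.322]
force: [-0.6, 0.2, 1.7]
width: 0.0006
gripper_force: 0.7
```

Run:
```python
from station import arm
from h import *
f,K,V=cam(arm,"wrist","w9");z=np.load("w9.npz")["z"];bubble(f);go(arm,.585,.238,.19,-1.322)
for u in(275,287):
  for v in range(246,258,2):
    d=z[v,u];p=V[:3,:3].T@(np.array([(u-K[2])/K[0]*d,(v-K[3])/K[1]*d,d])-V[:3,3]);print((u,v),p.round(4))
```

```text
vial [ 263   59   36  157 5252]
dark [(np.int32(114), 66), (np.int32(115), 66), (np.int32(168), 82), (np.int32(169), 57)] white 121 161
t 24.60 pose [0.5851 0.2378 0.1708] [-3.141  0.    -1.322] q [ 0.69  0.33 -0.17 -0.   -1.08 -0.45] w 0.0003 gf 0.8 F [-0.3  0.8  2. ]
-> dx -0.3 dy 0.0 dz -19.2 mm rz 0.000 (mod pi 0.000)
(275, 246) [0.5912 0.2263 0.1684]
(275, 248) [0.591 0.227 0.169]
(275, 250) [0.5907 0.2281 0.1687]
(275, 252) [0.5905 0.2289 0.1692]
(275, 254) [0.5904 0.2293 0.1704]
(275, 256) [0.5904 0.229  0.1732]
(287, 246) [0.5858 0.2248 0.1687]
(287, 248) [0.5856 0.2256 0.169 ]
(287, 250) [0.5853 0.2269 0.1682]
(287, 252) [0.585  0.2279 0.1683]
(287, 254) [0.5852 0.2274 0.1717]
(287, 256) [0.5853 0.2274 0.1738]
```

Contact has begun, at about 2 N. I'll add pressure gradually.

Call:
jog_arm(targets=[{"dx": 0,"dy": 0,"dz": 0.1,"rx": 0,"ry": 0,"rz": 0,"gripper": 1},{"dx": 0,"dy": 0,"dz": 0.2,"rx": 0,"ry": 0,"rz": 0,"gripper": 1},{"dx": 0,"dy": 0,"dz": 0.3,"rx": 0,"ry": 0,"rz": 0,"gripper": 1},{"dx": 0,"dy": 0,"dz": 0.4,"rx": 0,"ry": 0,"rz": 0,"gripper": 1},{"dx": 0,"dy": 0,"dz": 0.5,"rx": 0,"ry": 0,"rz": 0,"gripper": 1},{"dx": 0,"dy": 0,"dz": 0.5,"rx": 0,"ry": 0,"rz": 0,"gripper": 1},{"dx": 0,"dy": 0,"dz": 0.5,"rx": 0,"ry": 0,"rz": 0,"gripper": 1},{"dx": 0,"dy": 0,"dz": 0.5,"rx": 0,"ry": 0,"rz": 0,"gripper": 1}])

```text
t: 25.27
eef_pos: [0.5852, 0.2378, 0.1707]
ee_rot: [-3.141, 0.0, -1.322]
force: [-2.1, 0.3, 6.1]
width: 0.0004
gripper_force: 2.9
```

Call:
jog_arm(targets=[{"dx": 0,"dy": 0,"dz": 0.2,"rx": 0,"ry": 0,"rz": 0,"gripper": 1},{"dx": 0,"dy": 0,"dz": 0.4,"rx": 0,"ry": 0,"rz": 0,"gripper": 1},{"dx": 0,"dy": 0,"dz": 0.6,"rx": 0,"ry": 0,"rz": 0,"gripper": 1},{"dx": 0,"dy": 0,"dz": 0.8,"rx": 0,"ry": 0,"rz": 0,"gripper": 1},{"dx": 0,"dy": 0,"dz": 1,"rx": 0,"ry": 0,"rz": 0,"gripper": 1},{"dx": 0,"dy": 0,"dz": 1,"rx": 0,"ry": 0,"rz": 0,"gripper": 1},{"dx": 0,"dy": 0,"dz": 1,"rx": 0,"ry": 0,"rz": 0,"gripper": 1},{"dx": 0,"dy": 0,"dz": 1,"rx": 0,"ry": 0,"rz": 0,"gripper": 1}])

```text
t: 25.93
eef_pos: [0.5854, 0.2378, 0.1707]
ee_rot: [-3.14, 0.0, -1.321]
force: [-4.0, -1.2, 11.4]
width: 0.0006
gripper_force: 5.6
```

Call:
jog_arm(targets=[{"dx": 0,"dy": 0,"dz": 0,"rx": 0,"ry": 0,"rz": 0,"gripper": 1},{"dx": 0,"dy": 0,"dz": 0,"rx": 0,"ry": 0,"rz": 0,"gripper": 1},{"dx": 0,"dy": 0,"dz": 0,"rx": 0,"ry": 0,"rz": 0,"gripper": 1},{"dx": 0,"dy": 0,"dz": 0,"rx": 0,"ry": 0,"rz": 0,"gripper": 1},{"dx": 0,"dy": 0,"dz": 0,"rx": 0,"ry": 0,"rz": 0,"gripper": 1},{"dx": 0,"dy": 0,"dz": 0,"rx": 0,"ry": 0,"rz": 0,"gripper": 1},{"dx": 0,"dy": 0,"dz": 0,"rx": 0,"ry": 0,"rz": 0,"gripper": 1},{"dx": 0,"dy": 0,"dz": 0,"rx": 0,"ry": 0,"rz": 0,"gripper": 1}])

```text
t: 26.6
eef_pos: [0.5854, 0.2378, 0.1707]
ee_rot: [-3.14, 0.0, -1.321]
force: [-3.6, -0.9, 11.0]
width: 0.0006
gripper_force: 5.6
```

Run:
```python
from station import arm
from h import *
f,K,V=cam(arm,"wrist","w10");bubble(f);go(arm,.585,.238,.17,-1.322)
```

```text
vial [ 263   59   36  157 5264]
dark [(np.int32(114), 71), (np.int32(115), 78), (np.int32(168), 83), (np.int32(169), 54)] white 116 157
t 26.65 pose [0.5854 0.2378 0.1707] [-3.14   0.    -1.321] q [ 0.69  0.33 -0.17  0.   -1.07 -0.45] w 0.0008 gf 5.6 F [-4.5 -0.2 10.7]
-> dx -0.3 dy 0.3 dz 0.7 mm rz 0.001 (mod pi 0.001)
```

View pics/w10.png

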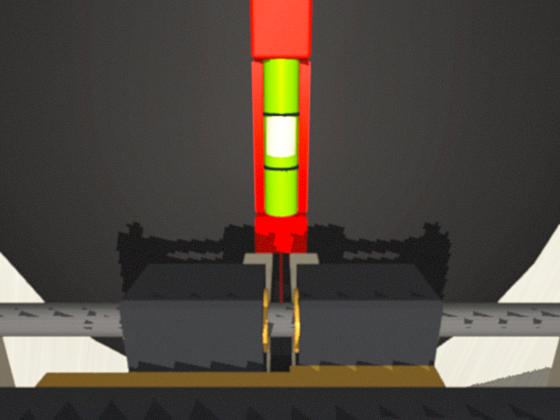

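The bubble spans rows 116–157 between the lines at 114.5 and 168.5. Pressing this far end has rocked it about 2 mm towards the knob, which is too near the limit. I'll press the knob-side end closer to the middle instead, with the camera turned round so the vial stays in view.

Call:
jog_arm(targets=[{"dx": 0,"dy": 0,"dz": -5,"rx": 0,"ry": 0,"rz": 0,"gripper": 1},{"dx": 0,"dy": 0,"dz": -25,"rx": 0,"ry": 0,"rz": 0,"gripper": 1},{"dx": 10,"dy": 0,"dz": -50,"rx": 0,"ry": 0,"rz": -0.12,"gripper": 1},{"dx": 30,"dy": 0,"dz": -60,"rx": 0,"ry": 0,"rz": -0.24,"gripper": 1},{"dx": 55,"dy": 0,"dz": -60,"rx": 0,"ry": 0,"rz": -0.36,"gripper": 1},{"dx": 80,"dy": 0,"dz": -60,"rx": 0,"ry": 0,"rz": -0.48,"gripper": 1},{"dx": 100,"dy": 0,"dz": -60,"rx": 0,"ry": 0,"rz": -0.6,"gripper": 1},{"dx": 108,"dy": 0,"dz": -60,"rx": 0,"ry": 0,"rz": -0.72,"gripper": 1}])

```text
t: 27.32
eef_pos: [0.612, 0.1309, 0.229]
ee_rot: [3.141, 0.0, -0.597]
force: [1.0, 0.4, 0.4]
width: 0.0006
gripper_force: 0.0
```

Call:
jog_arm(targets=[{"dx": 0,"dy": 0,"dz": 0,"rx": 0,"ry": 0,"rz": -0.12,"gripper": 1},{"dx": 0,"dy": 0,"dz": 0,"rx": 0,"ry": 0,"rz": -0.24,"gripper": 1},{"dx": 0,"dy": 0,"dz": 0,"rx": 0,"ry": 0,"rz": -0.36,"gripper": 1},{"dx": 0,"dy": 0,"dz": 0,"rx": 0,"ry": 0,"rz": -0.48,"gripper": 1},{"dx": 0,"dy": 0,"dz": 0,"rx": 0,"ry": 0,"rz": -0.6,"gripper": 1},{"dx": 0,"dy": 0,"dz": 0,"rx": 0,"ry": 0,"rz": -0.72,"gripper": 1},{"dx": 0,"dy": 0,"dz": 0,"rx": 0,"ry": 0,"rz": -0.84,"gripper": 1},{"dx": 0,"dy": 0,"dz": 0,"rx": 0,"ry": 0,"rz": -0.96,"gripper": 1}])

```text
t: 27.98
eef_pos: [0.6117, 0.1331, 0.2288]
ee_rot: [-3.141, 0.0, 0.364]
force: [-0.5, 0.1, 0.2]
width: 0.0009
gripper_force: 0.0
```

Call:
jog_arm(targets=[{"dx": 0,"dy": 0,"dz": 0,"rx": 0,"ry": 0,"rz": -0.12,"gripper": 1},{"dx": 0,"dy": 0,"dz": 0,"rx": 0,"ry": 0,"rz": -0.24,"gripper": 1},{"dx": 0,"dy": 0,"dz": 0,"rx": 0,"ry": 0,"rz": -0.36,"gripper": 1},{"dx": 0,"dy": 0,"dz": 0,"rx": 0,"ry": 0,"rz": -0.48,"gripper": 1},{"dx": 0,"dy": 0,"dz": 0,"rx": 0,"ry": 0,"rz": -0.6,"gripper": 1},{"dx": 0,"dy": 0,"dz": 0,"rx": 0,"ry": 0,"rz": -0.72,"gripper": 1},{"dx": 0,"dy": 0,"dz": 0,"rx": 0,"ry": 0,"rz": -0.84,"gripper": 1},{"dx": 0,"dy": 0,"dz": 0,"rx": 0,"ry": 0,"rz": -0.96,"gripper": 1}])

```text
t: 28.65
eef_pos: [0.6117, 0.1331, 0.2288]
ee_rot: [-3.141, 0.0, 1.324]
force: [0.5, 1.2, 1.0]
width: 0.0005
gripper_force: 0.0
```

Run:
```python
from station import arm
from h import *
go(arm,.612,.1325,.173,1.76)
```

```text
t 28.65 pose [0.6117 0.1331 0.2288] [-3.141  0.     1.324] q [ 0.53  0.28 -0.1  -0.   -1.19  2.37] w 0.0005 gf 0.0 F [0.5 1.2 1. ]
-> dx -0.5 dy 0.4 dz 55.8 mm rz -0.436 (mod pi -0.436)
```

Next I'll finish the yaw while descending to z ≈ 0.173.

Call:
jog_arm(targets=[{"dx": 0,"dy": 0,"dz": 8,"rx": 0,"ry": 0,"rz": -0.12,"gripper": 1},{"dx": 0,"dy": 0,"dz": 18,"rx": 0,"ry": 0,"rz": -0.24,"gripper": 1},{"dx": 0,"dy": 0,"dz": 28,"rx": 0,"ry": 0,"rz": -0.36,"gripper": 1},{"dx": 0,"dy": 0,"dz": 38,"rx": 0,"ry": 0,"rz": -0.44,"gripper": 1},{"dx": 0,"dy": 0,"dz": 47,"rx": 0,"ry": 0,"rz": -0.44,"gripper": 1},{"dx": 0,"dy": 0,"dz": 53,"rx": 0,"ry": 0,"rz": -0.44,"gripper": 1},{"dx": 0,"dy": 0,"dz": 56,"rx": 0,"ry": 0,"rz": -0.44,"gripper": 1},{"dx": 0,"dy": 0,"dz": 56,"rx": 0,"ry": 0,"rz": -0.44,"gripper": 1}])

```text
t: 29.32
eef_pos: [0.6114, 0.1329, 0.1724]
ee_rot: [-3.14, 0.0, 1.756]
force: [-0.2, -0.2, -0.5]
width: 0.0008
gripper_force: 0.0
```

Call:
jog_arm(targets=[{"dx": 0,"dy": 0,"dz": 0.3,"rx": 0,"ry": 0,"rz": 0,"gripper": 1},{"dx": 0,"dy": 0,"dz": 0.6,"rx": 0,"ry": 0,"rz": 0,"gripper": 1},{"dx": 0,"dy": 0,"dz": 0.9,"rx": 0,"ry": 0,"rz": 0,"gripper": 1},{"dx": 0,"dy": 0,"dz": 1.2,"rx": 0,"ry": 0,"rz": 0,"gripper": 1},{"dx": 0,"dy": 0,"dz": 1.6,"rx": 0,"ry": 0,"rz": 0,"gripper": 1},{"dx": 0,"dy": 0,"dz": 2,"rx": 0,"ry": 0,"rz": 0,"gripper": 1},{"dx": 0,"dy": 0,"dz": 2,"rx": 0,"ry": 0,"rz": 0,"gripper": 1},{"dx": 0,"dy": 0,"dz": 2,"rx": 0,"ry": 0,"rz": 0,"gripper": 1}])

```text
t: 29.98
eef_pos: [0.6117, 0.1331, 0.1712]
ee_rot: [3.142, -0.0, 1.758]
force: [-1.0, 0.0, 1.2]
width: 0.0005
gripper_force: 0.0
```

Run:
```python
from station import arm
from h import *
f,K,V=cam(arm,"wrist","w11");bubble(f);go(arm,.612,.1325,.17,1.76)
```

```text
vial [ 252   90   43  150 4861]
dark [(np.int32(94), 210), (np.int32(95), 209), (np.int32(100), 210), (np.int32(101), 210), (np.int32(104), 210), (np.int32(105), 210), (np.int32(108), 210), (np.int32(113), 210), (np.int32(114), 210), (np.int32(117), 210), (np.int32(120), 211), (np.int32(121), 211), (np.int32(122), 211), (np.int32(125), 211), (np.int32(128), 210), (np.int32(129), 210), (np.int32(134), 210), (np.int32(135), 210), (np.int32(143), 46), (np.int32(144), 71), (np.int32(195), 46), (np.int32(196), 74), (np.int32(203), 206), (np.int32(208), 207), (np.int32(209), 206), (np.int32(212), 206), (np.int32(217), 205), (np.int32(222), 205), (np.int32(223), 205), (np.int32(226), 205), (np.int32(231), 204), (np.int32(232), 205)] white 150 189
t 30.03 pose [0.6117 0.1331 0.1712] [ 3.142 -0.     1.758] q [ 0.53  0.32 -0.18 -0.   -1.07  2.8 ] w 0.0007 gf 0.0 F [-0.8 -0.4  0. ]
-> dx -0.6 dy 0.2 dz 1.2 mm rz -0.002 (mod pi -0.002)
```

The bubble spans rows 150–189 between the lines at 143 and 195, so it is centred when the level is unpressed. I'll press now.

Call:
jog_arm(targets=[{"dx": 0,"dy": 0,"dz": 0.3,"rx": 0,"ry": 0,"rz": 0,"gripper": 1},{"dx": 0,"dy": 0,"dz": 0.6,"rx": 0,"ry": 0,"rz": 0,"gripper": 1},{"dx": 0,"dy": 0,"dz": 0.9,"rx": 0,"ry": 0,"rz": 0,"gripper": 1},{"dx": 0,"dy": 0,"dz": 1.2,"rx": 0,"ry": 0,"rz": 0,"gripper": 1},{"dx": 0,"dy": 0,"dz": 1.5,"rx": 0,"ry": 0,"rz": 0,"gripper": 1},{"dx": 0,"dy": 0,"dz": 1.7,"rx": 0,"ry": 0,"rz": 0,"gripper": 1},{"dx": 0,"dy": 0,"dz": 1.7,"rx": 0,"ry": 0,"rz": 0,"gripper": 1},{"dx": 0,"dy": 0,"dz": 1.7,"rx": 0,"ry": 0,"rz": 0,"gripper": 1}])

```text
t: 30.7
eef_pos: [0.6119, 0.1331, 0.1708]
ee_rot: [3.14, 0.0, 1.759]
force: [-3.4, 0.0, 8.6]
width: 0.0002
gripper_force: 4.2
```

Call:
jog_arm(targets=[{"dx": 0,"dy": 0,"dz": 0,"rx": 0,"ry": 0,"rz": 0,"gripper": 1},{"dx": 0,"dy": 0,"dz": 0,"rx": 0,"ry": 0,"rz": 0,"gripper": 1},{"dx": 0,"dy": 0,"dz": 0,"rx": 0,"ry": 0,"rz": 0,"gripper": 1},{"dx": 0,"dy": 0,"dz": 0,"rx": 0,"ry": 0,"rz": 0,"gripper": 1},{"dx": 0,"dy": 0,"dz": 0,"rx": 0,"ry": 0,"rz": 0,"gripper": 1},{"dx": 0,"dy": 0,"dz": 0,"rx": 0,"ry": 0,"rz": 0,"gripper": 1},{"dx": 0,"dy": 0,"dz": 0,"rx": 0,"ry": 0,"rz": 0,"gripper": 1},{"dx": 0,"dy": 0,"dz": 0,"rx": 0,"ry": 0,"rz": 0,"gripper": 1}])

```text
t: 31.37
eef_pos: [0.6119, 0.1331, 0.1707]
ee_rot: [3.14, 0.0, 1.759]
force: [-3.2, 0.2, 8.2]
width: 0.0004
gripper_force: 4.2
```

Call:
jog_arm(targets=[{"dx": 0,"dy": 0,"dz": 0,"rx": 0,"ry": 0,"rz": 0,"gripper": 1},{"dx": 0,"dy": 0,"dz": 0,"rx": 0,"ry": 0,"rz": 0,"gripper": 1},{"dx": 0,"dy": 0,"dz": 0,"rx": 0,"ry": 0,"rz": 0,"gripper": 1},{"dx": 0,"dy": 0,"dz": 0,"rx": 0,"ry": 0,"rz": 0,"gripper": 1},{"dx": 0,"dy": 0,"dz": 0,"rx": 0,"ry": 0,"rz": 0,"gripper": 1},{"dx": 0,"dy": 0,"dz": 0,"rx": 0,"ry": 0,"rz": 0,"gripper": 1},{"dx": 0,"dy": 0,"dz": 0,"rx": 0,"ry": 0,"rz": 0,"gripper": 1},{"dx": 0,"dy": 0,"dz": 0,"rx": 0,"ry": 0,"rz": 0,"gripper": 1}])

```text
t: 32.03
eef_pos: [0.6119, 0.1331, 0.1707]
ee_rot: [3.14, 0.0, 1.759]
force: [-3.4, -0.2, 8.4]
width: 0.0005
gripper_force: 4.2
```

Run:
```python
from station import arm
from h import *
f,K,V=cam(arm,"wrist","w12");bubble(f);go(arm,.612,.1325,.17,1.76)
```

```text
vial [ 252   90   43  150 4876]
dark [(np.int32(94), 211), (np.int32(95), 210), (np.int32(98), 210), (np.int32(99), 211), (np.int32(102), 211), (np.int32(105), 212), (np.int32(108), 211), (np.int32(109), 211), (np.int32(113), 212), (np.int32(114), 212), (np.int32(117), 211), (np.int32(118), 212), (np.int32(121), 212), (np.int32(122), 212), (np.int32(123), 212), (np.int32(127), 212), (np.int32(128), 212), (np.int32(132), 213), (np.int32(135), 211), (np.int32(136), 212), (np.int32(143), 45), (np.int32(144), 59), (np.int32(188), 209), (np.int32(189), 210), (np.int32(195), 46), (np.int32(196), 52), (np.int32(202), 209), (np.int32(205), 208), (np.int32(208), 209), (np.int32(209), 209), (np.int32(213), 207), (np.int32(218), 207), (np.int32(219), 207), (np.int32(223), 207), (np.int32(224), 208), (np.int32(228), 207), (np.int32(229), 207), (np.int32(234), 206), (np.int32(235), 206)] white 148 186
t 32.08 pose [0.6119 0.1331 0.1707] [3.14  0.    1.759] q [ 0.53  0.32 -0.18  0.   -1.07  2.8 ] w 0.0004 gf 4.2 F [-3.8 -0.   8.8]
-> dx -0.6 dy -0.0 dz 0.7 mm rz -0.001 (mod pi -0.001)
```

Call:
jog_arm(targets=[{"dx": 0,"dy": 0,"dz": 0.2,"rx": 0,"ry": 0,"rz": 0,"gripper": 1},{"dx": 0,"dy": 0,"dz": 0.4,"rx": 0,"ry": 0,"rz": 0,"gripper": 1},{"dx": 0,"dy": 0,"dz": 0.6,"rx": 0,"ry": 0,"rz": 0,"gripper": 1},{"dx": 0,"dy": 0,"dz": 0.6,"rx": 0,"ry": 0,"rz": 0,"gripper": 1},{"dx": 0,"dy": 0,"dz": 0.6,"rx": 0,"ry": 0,"rz": 0,"gripper": 1},{"dx": 0,"dy": 0,"dz": 0.6,"rx": 0,"ry": 0,"rz": 0,"gripper": 1},{"dx": 0,"dy": 0,"dz": 0.6,"rx": 0,"ry": 0,"rz": 0,"gripper": 1},{"dx": 0,"dy": 0,"dz": 0.6,"rx": 0,"ry": 0,"rz": 0,"gripper": 1}])

```text
t: 32.75
eef_pos: [0.612, 0.1331, 0.1707]
ee_rot: [3.14, 0.0, 1.759]
force: [-5.1, 0.2, 11.7]
width: 0.0009
gripper_force: 5.8
```

Call:
jog_arm(targets=[{"dx": 0,"dy": 0,"dz": 0,"rx": 0,"ry": 0,"rz": 0,"gripper": 1},{"dx": 0,"dy": 0,"dz": 0,"rx": 0,"ry": 0,"rz": 0,"gripper": 1},{"dx": 0,"dy": 0,"dz": 0,"rx": 0,"ry": 0,"rz": 0,"gripper": 1},{"dx": 0,"dy": 0,"dz": 0,"rx": 0,"ry": 0,"rz": 0,"gripper": 1},{"dx": 0,"dy": 0,"dz": 0,"rx": 0,"ry": 0,"rz": 0,"gripper": 1},{"dx": 0,"dy": 0,"dz": 0,"rx": 0,"ry": 0,"rz": 0,"gripper": 1},{"dx": 0,"dy": 0,"dz": 0,"rx": 0,"ry": 0,"rz": 0,"gripper": 1},{"dx": 0,"dy": 0,"dz": 0,"rx": 0,"ry": 0,"rz": 0,"gripper": 1}])

```text
t: 33.42
eef_pos: [0.612, 0.1332, 0.1707]
ee_rot: [3.14, 0.0, 1.759]
force: [-4.0, -0.3, 12.1]
width: 0.0002
gripper_force: 5.8
```

Call:
jog_arm(targets=[{"dx": 0,"dy": 0,"dz": 0,"rx": 0,"ry": 0,"rz": 0,"gripper": 1},{"dx": 0,"dy": 0,"dz": 0,"rx": 0,"ry": 0,"rz": 0,"gripper": 1},{"dx": 0,"dy": 0,"dz": 0,"rx": 0,"ry": 0,"rz": 0,"gripper": 1},{"dx": 0,"dy": 0,"dz": 0,"rx": 0,"ry": 0,"rz": 0,"gripper": 1},{"dx": 0,"dy": 0,"dz": 0,"rx": 0,"ry": 0,"rz": 0,"gripper": 1},{"dx": 0,"dy": 0,"dz": 0,"rx": 0,"ry": 0,"rz": 0,"gripper": 1},{"dx": 0,"dy": 0,"dz": 0,"rx": 0,"ry": 0,"rz": 0,"gripper": 1},{"dx": 0,"dy": 0,"dz": 0,"rx": 0,"ry": 0,"rz": 0,"gripper": 1}])

```text
t: 34.08
eef_pos: [0.612, 0.1331, 0.1707]
ee_rot: [3.14, 0.0, 1.759]
force: [-5.7, -0.2, 11.2]
width: 0.0007
gripper_force: 5.8
```

```bash
python3 - <<'E' | cut -c1-2000 | grep -o "vial.*\|white.*\|t .*"
from station import arm
from h import *
f,K,V=cam(arm,"wrist","w13");bubble(f);go(arm,.612,.1325,.17,1.76)
E
```

```text
vial [ 252   90   42  150 4886]
white 146 185
t 34.13 pose [0.612  0.1331 0.1707] [3.14  0.    1.759] q [ 0.53  0.32 -0.18  0.   -1.07  2.8 ] w 0.0006 gf 5.8 F [-4.4  1.  12.2]
```

View pics/w13.png

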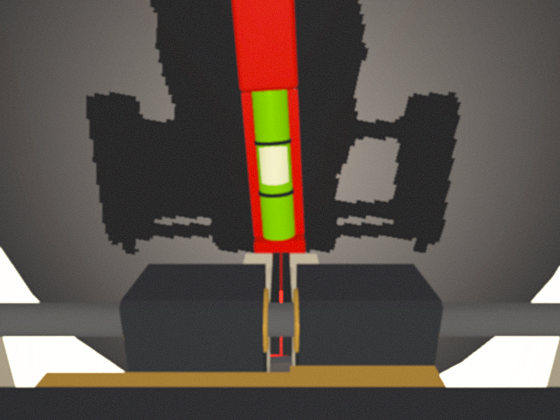

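The bubble spans rows 146–185, between the lines at 143 and 195, while the fingers press with a steady 12 N or so. I'm handing it in.

```bash
python3 -c "
from station import arm
print(arm.job_done())"
```

```text
the job is handed in; nothing more can be done
None
```

I handed the job in at about 34 s with the level on the middle of the plate in line with the knob, the knob turned about 2.0 rad clockwise and released, and the fingers pressing the level at about 12 N. The bubble was between the lines, about 1.75 mm off centre against a limit of 2.5 mm. I first pressed the end away from the knob, where the bubble sat about 2 mm off centre, so I lifted off and pressed the knob-side end instead; the call returned no verdict.

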